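Zero an angle gauge on a pipe through its recessed button

TASK

Before the flange can be squared up, the angle gauge has to be zeroed on its pipe: set the white gauge upright on the crown of the clamped pipe, astride it with its V base between the two U-bolts, and let go so that it rests there by itself. Then take the brass pin punch (not the black centre punch, which stays in the block) and reach its thin tip down through the hole in the top of the gauge and gently press the recessed red zero button fully down. Finish like that, still gripping the punch and holding the button down, with the gauge still sitting level on the pipe and touched by nothing but the punch; leave the tape measure, the welding magnet and the tin alone.

Things in the scene. Friction and masses are not known exactly. Their poses are not given: they have to be found in the camera images.
- pipe_top (a point): Point on the crown (top line) of a bare steel pipe, midway between the two U-bolts, 100 mm above the table. Pipe 60 mm in diameter, level, clamped fast. Axes: y along the pipe towards the flange, z up. U-bolts (8 mm bar, rising 9 mm above the crown) at y = -85 and +85 mm.
- pipe_fixture: The fixed fixture: grey plate 100 x 250 mm, two saddles with U-bolts, the pipe (285 mm long) and at y = +131 to +145 mm a dark round flange 110 mm in diameter. Origin on the table straight below pipe_top; y along the pipe, z up.
- gauge_center (a point): Centre of the loose white angle gauge (0.24 kg), half-way up: 39 mm thick (x), 76 long (y), 60 high (z, up). It stands upright on the table at first. Flat sides to grip across x, 15 to 60 mm above its underside. Display on the -x face. Seated on the pipe (y along the pipe, either way round) this point is 25.5 mm above the crown.
- gauge: The same gauge, origin at the middle of its underside, same axes. The underside has an aluminium V groove along y, 34 mm wide and 7 mm deep, its faces sloping 22 degrees, that sits astride the pipe.
- gauge_hole (a point): Centre of the mouth of the round hole in the gauge's top face, at the gauge's y = +18 mm, in a square brass surround 24 mm wide. Same axes as the gauge. The hole is 12 mm in diameter and runs straight down; the red button's top (10 mm across) is 18 mm below the mouth.
- gauge_button (a joint): Travel of the recessed spring button in the gauge, m: 0 released, 0.004 fully down (stop). About 1.4 N starts it, 5 N brings it fully down; it springs back when let go. It counts as pressed beyond 0.003.
- punch_center (a point): Centre of the round grip body (14 mm in diameter, 90 long) of the loose brass pin punch (0.11 kg); z along the punch, up. It stands upright in the wooden block, this point 45 mm above the block's top. Below the body a pin, 5 mm in diameter and 44 long, hangs in the block's hole; its end is 89 mm below this point.
- pin_punch: The same brass pin punch, origin at the end of the thin pin, z along the punch towards its head.
- punch_tip (a point): End of the thin pin of the brass punch, same axes.
- centre_punch_mid (a point): Middle of the black six-sided centre punch (15 mm across, 101 mm long, its point only 14 mm long, too short for the gauge): it stands in the other hole of the block, upright, and is to stay there. Which hole holds which punch varies.
- punch_block: Wooden block 56 x 130 x 55 mm (x, y, z), fixed to the table, with two 10 mm holes 50 mm deep in its top at y = -27 and +27 mm. Origin at the centre of its underside.
- tape_measure: Yellow tape measure 64 x 71 x 34 mm, bystander. Origin at the centre of its underside.
- weld_magnet: Red arrow-shaped welding magnet 64 x 80 x 16 mm, lying flat, bystander. Origin at the centre of its underside.
- paste_tin: Round tin with a lid, 68 mm in diameter and 35 mm high, bystander. Origin at the centre of its underside.

How it is judged:
On the way, in this order (a step that is already met when the one before it is completed fails the run):
1. the gauge rests by itself astride the crown of the pipe, upright and let go (z of gauge_center in the frame of pipe_top between 0.0215 and 0.0295 m and x of gauge_center in the frame of pipe_top between -0.006 and 0.006 m and y of gauge_center in the frame of pipe_top between -0.055 and 0.055 m and angle between gauge_center's own z axis and vertical below 0.1 rad and angle between the y axis of gauge_center and the y axis of pipe_top, either way round below 0.1 rad and contact force between gauge and pipe_fixture above 0.5 N and contact force between each of the fingers, the arm and gauge below 0.3 N and linear speed of gauge below 0.01 m/s), for 0.3 s.
2. the brass pin punch has been drawn clear out of the block (height (world z) of punch_tip above 0.06 m), for 0.1 s.
At the end, for the whole second after the job is handed in: Gauge on the pipe between the U-bolts, centre within 6 mm of the crown line, 4 mm of seated height, 0.1 rad of upright and of the pipe, not touched by the robot; punch gripped, its tip in the hole pressing over 2.5 N, button over 3 mm down; centre punch within 20 mm of its start (z of gauge_center in the frame of pipe_top between 0.0215 and 0.0295 m and x of gauge_center in the frame of pipe_top between -0.006 and 0.006 m and y of gauge_center in the frame of pipe_top between -0.055 and 0.055 m and angle between gauge_center's own z axis and vertical below 0.1 rad and angle between the y axis of gauge_center and the y axis of pipe_top, either way round below 0.1 rad and contact force between gauge and pipe_fixture above 0.5 N and contact force between each of the fingers, the arm and gauge below 0.3 N and value of joint gauge_button above 0.003 m and z of punch_tip in the frame of gauge_hole below -0.018 m and horizontal distance between punch_tip and gauge_hole below 0.008 m and contact force between pin_punch and gauge above 2.5 N and contact force between the fingers and pin_punch above 2 N and distance of centre_punch_mid from where it was at the start of the episode below 0.02 m); the arm keeps its last pose, push and grip.
It fails at once if the gauge is pressed or struck with the punch harder than 35 N (contact force between pin_punch and gauge above 35 N).
It fails at once if the gauge is tipped over (angle between gauge_center's own z axis and vertical above 0.7 rad).
It fails at once if the tape measure, the welding magnet or the tin is shifted by more than 20 mm (distance of any of tape_measure, weld_magnet, paste_tin from where it was at the start of the episode above 0.02 m).
It also fails if it takes over 61 s, if anything falls off the work surface, if the arm or the gripper's body presses on something with over 40 N, if the wrist force passes 120 N, or if a joint passes its speed limit or range.

ROBOT

A 7-joint arm with a two-finger parallel gripper is mounted at the origin on the work surface; the furniture and walls round the work are solid. World frame = base frame: x ahead of the robot, y to its left, z up, the work surface at z = 0. Lengths are in m, angles in rad, forces in N, time in s.
With the tool pointing down it reaches from about 0.35 to 0.9 m from the base axis. Payload 19.9 kg.
Tool frame: the origin (TCP) lies midway between the tips of the shut fingers; the grasp point (between the pads) lies 19 mm behind it (arm.pinch_z is the distance from the TCP to the grasp point, in m); z points along the fingers, y is the direction in which the jaws open and shut (so a half turn about z gives the same grasp; the last joint's range is limited). The gripper opens to 85 mm and grips with 20 to 120 N. Pads are 22 mm wide; open, the fingers measure 114 mm over their backs; the gripper's body (76 mm by 85 mm) begins 54 mm behind the grasp point. The pads swing forward as they close: fully open they stand 13 mm farther back than shut.
Start: joints at [1.143, 0.417, -0.01, 1.614, 0.005, 1.111, -0.053], TCP at [0.235, -0.579, 0.231] pointing down, gripper open.
Joint ranges: [-2.81, 2.81], [-0.39, 2.02], [-1.27, 1.25], [0.06, 2.57], [-1.19, 4.33], [0.19, 2], [-2.82, 2.82]. Speed limits (rad/s): [1.89, 1.89, 2.39, 2.39, 3.01, 3.01, 3.01].

INTERFACE

Orientations are given as a unit quaternion [x, y, z, w].
In Python, from bench import telemetry, optics, job_done, arm gives the robot as it stands.
- The arm moves only by the tool drive_tool, never from a script. Its argument "targets" is a list of rows, each an object of numbers: "x", "y", "z": the shift along the tool's x, y, z in m; "spin": the turn about the tool's z in degrees. In form: [{"x": .., "y": .., "z": .., "spin": ..}, ...]. A call has 1 to 12 rows; each row shifts and turns the commanded pose from where the row before left it, along the tool's axes as they then stand; what a row does not reach is not made up. A row lasts 1/12 s, in which the tool goes at most 41.7 mm and 7.16 degrees, less where a joint would pass 70% of its speed; a pose out of reach is approached as far as the arm can. A call with a gripper value outside its range is refused whole. "fingers" is the finger opening in m, from 0 to 0.0854, set as the call begins (left out, the last holds). The fingers move at their own pace and stop on an object; "grip_force" is the grip in N (left out, the last holds). Time passes only in rows, so rows that do not move let the fingers close. It gives the time, the measured TCP pose, the force and the opening at its end, in the units of the state.
- telemetry.state(): the state, without advancing time (a new reading comes with each control period).
- optics.get_image(name): name is "scene" or "top" or "wrist"; returns the picture (420x560x3 uint8, red, green, blue); there is no depth.
- optics.get_calibration(name): a dict with "mtx" (3x3 intrinsics, pixels), "xyz" and "rotation" of the camera in the world; the wrist camera has in their place "tool_from_camera" (4x4, takes a point from camera to tool coordinates, whose origin is the TCP and whose axes are the flange's). Camera axes: x right, y up, looking along -z (the intrinsics and any distortion apply to the point x, -y, -z); pixel columns grow to the right and rows downward; lengths in m; the calibration is good to about 2 mm. A picture is of the moment at which its call begins: read the wrist's pose just before it. get_calibration takes no time and is no camera call.
- job_done(): hands the job in, once; it reports no verdict.
The state is a dict: "clock": time; "joint_pos": joint angles; "qvel": joint speeds; "joint_efforts": joint torques, N m; "tcp_pos": TCP position; "tcp_rot": TCP orientation; "contact_force": force on the tool from outside, world axes, zero at the start; "moment": the same for the moment, N m; "grip_width": finger opening in m.
Only numpy, scipy, OpenCV 4.12 (cv2) and the standard library are available. Lean on these libraries where they do the work, as an engineer would, in place of code of your own. Each camera call takes 0.05 s, during which the arm holds its last target.

## Working session

There is one attempt and no reset: what is moved stays moved. The work goes in short steps, Python scripts to look and compute and a tool call to move; the robot and the scene stay as the last step left them, time stands still between calls to the robot, and variables do not carry over. Pictures are saved under pics/ and viewed, and the job is handed in when it is done.

Besides the shell and the picture viewer there is one more tool, called after "Emit:" by a JSON object that holds its "fn" and its "kwargs". drive_tool: Moves the arm, as the interface text tells. Its arguments: {"type":"object","properties":{"targets":{"type":"array","items":{"type":"object","properties":{"x":{"type":"number"},"y":{"type":"number"},"z":{"type":"number"},"spin":{"type":"number"}}}},"fingers":{"type":"number"},"grip_force":{"type":"number"}},"required":["targets"]}

```bash
mkdir -p pics; ls
python3 - <<'E'
from bench import telemetry, optics, arm
import cv2
print(telemetry.state()); print(arm.pinch_z)
for n in ["scene","top","wrist"]:
    print(n,optics.get_calibration(n))
    im=optics.get_image(n); cv2.imwrite(f"pics/{n}0.png",im[:,:,::-1])
E
```

```text
pics
{'clock': 0.0, 'joint_pos': array([ 1.14349336,  0.41799543, -0.0103139 ,  1.61416457,  0.0046925 ,
        1.11065631, -0.05299375]), 'qvel': array([ 0.0010965 ,  0.00111695,  0.00092825,  0.0010643 , -0.00093382,
       -0.00085612, -0.00133261]), 'joint_efforts': array([ 9.79244555e-05, -8.64424038e+01,  6.78605475e-01, -4.34889400e+01,
        1.91568694e-02,  7.29341089e-03,  1.04295568e-04]), 'tcp_pos': array([ 0.23506342, -0.57875342,  0.23065085]), 'tcp_rot': array([ 9.81449934e-01,  1.91717677e-01, -1.53415856e-04, -5.79877746e-04]), 'contact_force': array([-0.96405692,  0.52271213,  0.25722267]), 'moment': array([-0.01212643, -0.0025646 , -0.02014988]), 'grip_width': 0.08576743940532573}
0.0187
scene {'mtx': array([[522.86604324,   0.        , 287.49746021],
       [  0.        , 522.86604324, 206.29828804],
       [  0.        ,   0.        ,   1.        ]]), 'xyz': array([-0.39015283,  0.61484833,  0.82031576]), 'rotation': array([-0.21052152,  0.42976933,  0.77929518, -0.40457142])}
top {'mtx': array([[429.92656287,   0.        , 282.11894525],
       [  0.        , 429.92656287, 210.84155284],
       [  0.        ,   0.        ,   1.        ]]), 'xyz': array([ 0.33624384, -0.0456807 ,  1.25606632]), 'rotation': array([ 0.05043719, -0.06372387, -0.70179313,  0.70773   ])}
wrist {'mtx': array([[316.69678792,   0.        , 281.13823402],
       [  0.        , 316.69678792, 206.29854453],
       [  0.        ,   0.        ,   1.        ]]), 'tool_from_camera': array([[ 5.39491211e-04,  9.56227610e-01,  2.92623421e-01,
         7.57137061e-02],
       [ 9.99999702e-01, -3.54069224e-04, -6.86617229e-04,
        -2.68021824e-04],
       [-5.52953405e-04,  2.92623704e-01, -9.56227516e-01,
        -1.42516236e-01],
       [ 0.00000000e+00,  0.00000000e+00,  0.00000000e+00,
         1.00000000e+00]])}
```

View pics/scene0.png

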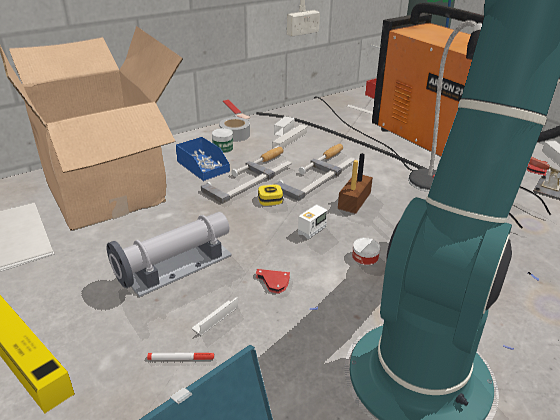

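View pics/top0.png

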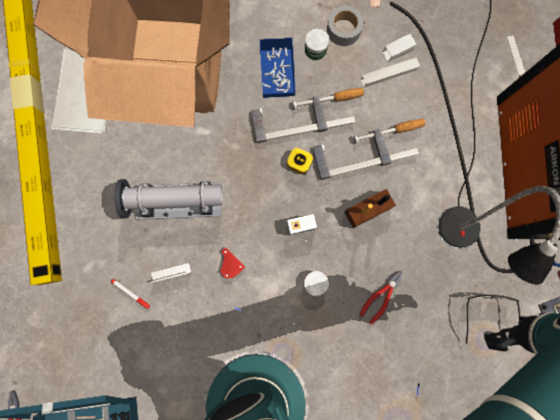

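View pics/wrist0.png

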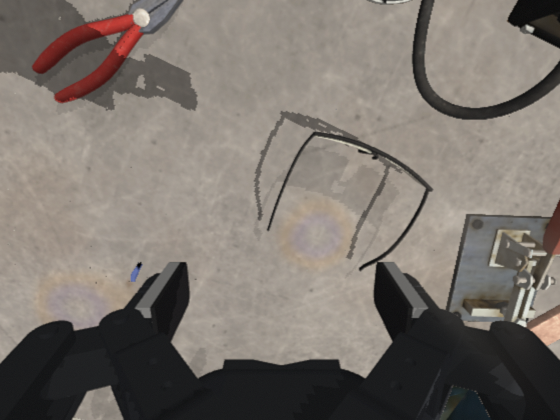

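The top view shows the pipe at about (170,198), the gauge at (301,225) and the block at (371,208). The tin is at (316,284), the magnet at (231,263) and the tape at (300,160). In the scene view the brass punch is at (353,175) and the black one at (361,165). Next I zoom in.

```bash
cat > h.py <<'E'
import numpy as np, cv2
from scipy.spatial.transform import Rotation as R
from bench import telemetry, optics, arm
def cam(n,st=None):
    c=optics.get_calibration(n)
    if n=="wrist":
        T=np.array(c["tool_from_camera"]); Rt=R.from_quat(st["tcp_rot"]).as_matrix()
        return c["mtx"],Rt@T[:3,3]+st["tcp_pos"],Rt@T[:3,:3]
    q=R.from_quat(c["rotation"]).as_matrix()
    return c["mtx"],c["xyz"],q
def ray(C,uv):
    K,o,Rm=C
    d=np.linalg.inv(K)@np.array([uv[0],uv[1],1.]); d=np.array([d[0],-d[1],-d[2]])
    return o,Rm@d
def onz(C,uv,z):
    o,d=ray(C,uv); return o+d*(z-o[2])/d[2]
def proj(C,p):
    K,o,Rm=C
    v=Rm.T@(np.asarray(p,float)-o); v=K@np.array([v[0],-v[1],-v[2]]); return v[:2]/v[2]
def tri(pairs):
    A=np.zeros((3,3));b=np.zeros(3)
    for C,uv in pairs:
        o,d=ray(C,uv); d=d/np.linalg.norm(d);P=np.eye(3)-np.outer(d,d);A+=P;b+=P@o
    p=np.linalg.solve(A,b); return p,[np.linalg.norm(proj(C,p)-uv) for C,uv in pairs]
def crop(im,x0,y0,x1,y1,s,fn):
    c=cv2.resize(im[y0:y1,x0:x1,::-1],None,fx=s,fy=s,interpolation=cv2.INTER_NEAREST); cv2.imwrite(fn,c)
E
python3 - <<'E'
from h import *
t=cv2.imread('pics/top0.png')[:,:,::-1]; s=cv2.imread('pics/scene0.png')[:,:,::-1]
crop(t,270,180,410,250,5,'pics/c1.png'); crop(t,105,165,235,235,6,'pics/c2.png')
crop(s,285,140,385,250,5,'pics/c3.png'); crop(s,100,200,240,305,5,'pics/c4.png')
E
```

```text
(no output)
```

View pics/c1.png

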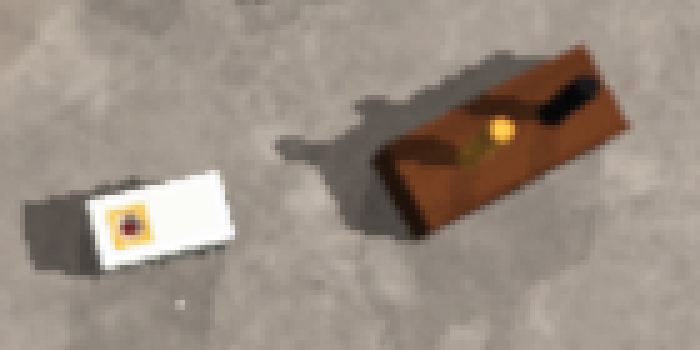

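View pics/c2.png

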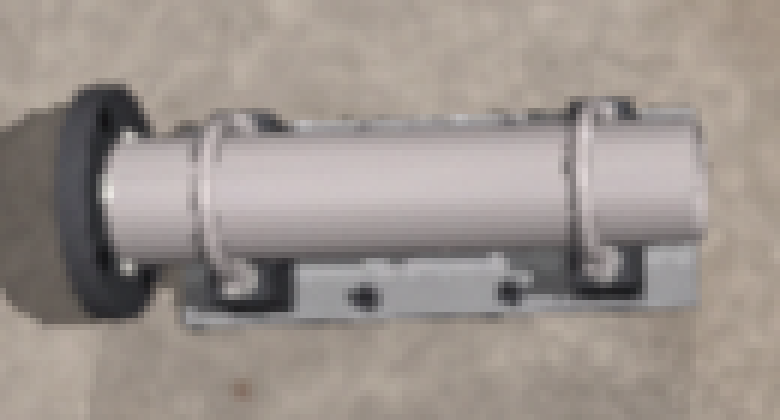

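View pics/c3.png

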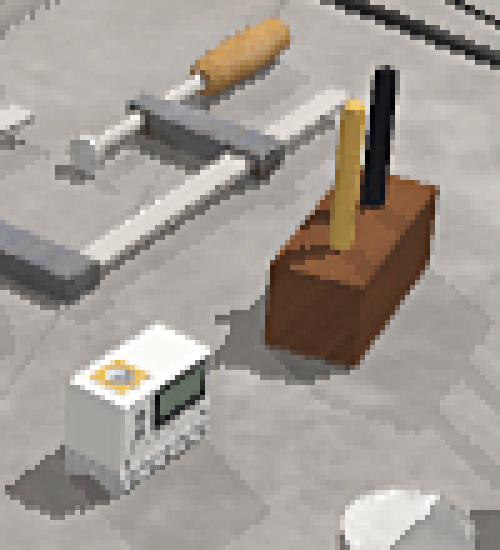

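View pics/c4.png

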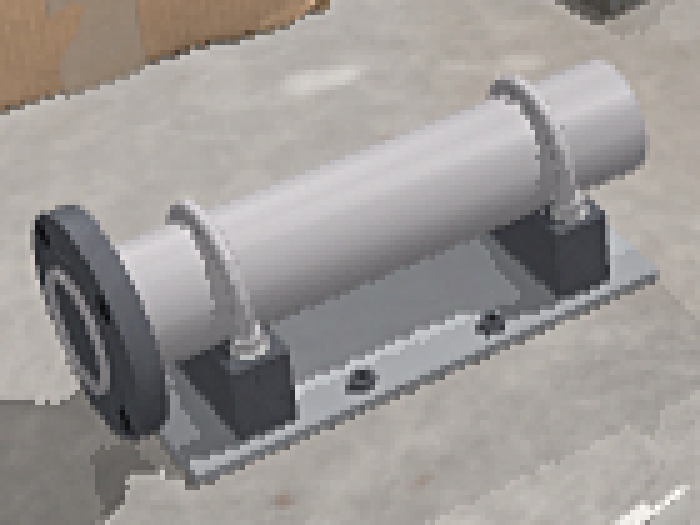

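Run:
```python
from h import *
t=cv2.imread('pics/top0.png'); C=cam("top"); S=cam("scene")
g=cv2.cvtColor(t,cv2.COLOR_BGR2GRAY)
# gauge top: bright+brass
hsv=cv2.cvtColor(t,cv2.COLOR_BGR2HSV)
m=np.zeros_like(g); sub=(g[195:250,280:325]>225)|((hsv[195:250,280:325,1]>90)&(g[195:250,280:325]>60)); m[195:250,280:325]=sub*255
m=cv2.morphologyEx(m,cv2.MORPH_CLOSE,np.ones((5,5)))
cn=max(cv2.findContours(m,0,2)[0],key=cv2.contourArea)
P=np.array([onz(C,p[0],.06)[:2] for p in cn])*1000
r=cv2.minAreaRect(P.astype(np.float32)); print("gauge",r)
f=lambda x,y:(270+x/5-.4,180+y/5-.4)
print("corners",[onz(C,f(*p),.06).round(4)[:2] for p in [(88,200),(220,170),(235,237),(102,270)]])
print("hole top",onz(C,f(130,226),.06).round(4))
hs=(285+121/5-.4,140+376/5-.4); print("hole tri",tri([(C,f(130,226)),(S,hs)]))
print("punch head(z.145)",onz(C,f(503,130),.145).round(4), tri([(C,f(503,130)),(S,(285+353/5,140+105/5))]))
print("block corners z.055",[onz(C,f(*p),.055).round(4)[:2] for p in [(382,155),(582,45),(630,127),(425,237)]])
h=lambda x,y:(105+x/6-.4,165+y/6-.4)
print("bolts",[onz(C,h(*p),.109).round(4) for p in [(205,188),(582,182)]])
# pipe edges: strongest gradient along columns
gf=cv2.GaussianBlur(g,(0,0),.8).astype(float)
for col in range(144,200,6):
    seg=gf[180:215,col]; d=np.diff(seg); print(col,[int(x) for x in seg])
```

```text
gauge ((496.5667419433594, -123.20358276367188), (37.7450065612793, 73.9249038696289), 14.04781436920166)
corners [array([ 0.5066, -0.082 ]), array([ 0.5244, -0.1564]), array([ 0.4864, -0.1647]), array([ 0.4671, -0.09  ])]
hole top [ 0.4921 -0.1057  0.06  ]
hole tri (array([ 0.49147321, -0.10595109,  0.06198322]), [np.float64(0.18319433711993402), np.float64(0.19628808462873423)])
punch head(z.145) [ 0.5338 -0.298   0.145 ] (array([ 0.53356875, -0.29803185,  0.14562505]), [np.float64(0.08335955567361247), np.float64(0.07920228196081677)])
block corners z.055 [array([ 0.5347, -0.2491]), array([ 0.5998, -0.3653]), array([ 0.5523, -0.3912]), array([ 0.488 , -0.2726])]
bolts [array([0.5603, 0.3209, 0.109 ]), array([0.5649, 0.1519, 0.109 ])]
144 [164, 161, 157, 152, 157, 154, 141, 140, 155, 171, 183, 190, 192, 193, 195, 197, 198, 197, 194, 189, 181, 174, 166, 157, 148, 137, 123, 116, 126, 135, 133, 135, 146, 144, 108]
150 [162, 161, 156, 136, 105, 81, 87, 122, 156, 175, 185, 191, 193, 194, 197, 199, 199, 198, 195, 189, 181, 173, 165, 156, 147, 135, 119, 95, 69, 55, 51, 52, 53, 53, 48]
156
[... 725 characters left out ...]
, 163, 163, 166, 166, 156, 150, 157, 169, 180, 188, 193, 195, 197, 197, 197, 196, 193, 187, 179, 170, 162, 154, 144, 131, 117, 106, 114, 145, 166, 166, 160, 157, 156, 156]
186 [171, 169, 162, 156, 155, 149, 149, 158, 171, 181, 188, 192, 194, 195, 196, 195, 194, 190, 184, 176, 168, 160, 150, 140, 128, 113, 109, 128, 155, 167, 164, 157, 152, 150, 151]
192 [163, 164, 159, 147, 137, 134, 143, 159, 172, 182, 188, 192, 194, 195, 194, 194, 192, 188, 182, 174, 166, 158, 148, 137, 124, 108, 96, 95, 99, 108, 127, 133, 115, 101, 114]
198 [158, 154, 144, 121, 106, 115, 137, 155, 164, 168, 171, 169, 166, 168, 176, 183, 184, 180, 174, 167, 160, 151, 140, 129, 115, 100, 89, 86, 87, 85, 83, 81, 81, 91, 114]
```

Emit:
{"fn": "drive_tool", "kwargs": {"targets": [{"spin":-6.8},{"spin":-6.8},{"spin":-6.8},{"spin":-6.8},{"spin":-6.8},{"spin":-6.8},{"spin":-6.8},{"spin":-6.8},{"spin":-6.8},{"spin":-6.8},{"spin":-6.8},{"spin":-6.6}], "fingers": 0.0854, "grip_force": 40}}

```text
validation failed for argument at $.ta...
```

```bash
cat >> h.py <<'E'
def to(x,y,z,yaw=None):
    st=telemetry.state(); Rt=R.from_quat(st["tcp_rot"]).as_matrix()
    d=Rt.T@(np.array([x,y,z])-st["tcp_pos"]); cy=np.degrees(np.arctan2(Rt[1,0],Rt[0,0]))
    print("clock",round(st["clock"],2),"tcp",st["tcp_pos"].round(4),"yaw",round(cy,2),"tilt",Rt[:,2].round(4),"grip",round(st["grip_width"],4))
    print("shift mm",(d*1000).round(1),"rows>=",np.linalg.norm(d)/.0417,"spin",None if yaw is None else round(-(yaw-cy),2), "F",st["contact_force"].round(2),"j",st["joint_pos"].round(2))
E
python3 -c "
from h import *
to(.4966,-.1232,.2,103.5)"
```

```text
clock 0.15 tcp [ 0.2351 -0.5788  0.2308] yaw 22.11 tilt [-4.e-04  9.e-04 -1.e+00] grip 0.0855
shift mm [ 413.7 -323.6   31.1] rows>= 12.618682045905707 spin -81.39 F [-0.07  0.19  0.49] j [ 1.14  0.42 -0.01  1.61  0.    1.11 -0.05]
```

Emit:
{"fn": "drive_tool", "kwargs": {"targets": [{"x":0,"y":0,"z":0,"spin":-6.8},{"x":0,"y":0,"z":0,"spin":-6.8},{"x":0,"y":0,"z":0,"spin":-6.8},{"x":0,"y":0,"z":0,"spin":-6.8},{"x":0,"y":0,"z":0,"spin":-6.8},{"x":0,"y":0,"z":0,"spin":-6.8},{"x":0,"y":0,"z":0,"spin":-6.8},{"x":0,"y":0,"z":0,"spin":-6.8},{"x":0,"y":0,"z":0,"spin":-6.8},{"x":0,"y":0,"z":0,"spin":-6.8},{"x":0,"y":0,"z":0,"spin":-6.8},{"x":0,"y":0,"z":0,"spin":-6.6}], "fingers": 0.0854, "grip_force": 40}}

```text
clock: 1.15
tcp_pos: [0.2351, -0.5789, 0.231]
tcp_rot: [0.617, 0.787, 0.0, -0.0]
contact_force: [-0.4, -0.1, 0.3]
grip_width: 0.0853
```

```bash
python3 -c "
from h import *
to(.4966,-.1232,.2,103.5)"
```

```text
clock 1.15 tcp [ 0.2351 -0.5789  0.231 ] yaw 103.85 tilt [-2.e-04  5.e-04 -1.e+00] grip 0.0853
shift mm [379.9 362.9  31.2] rows>= 12.621859040871962 spin 0.35 F [-0.35 -0.14  0.28] j [ 1.35  0.43 -0.28  1.61  0.13  1.12  1.27]
```

Emit:
{"fn": "drive_tool", "kwargs": {"targets": [{"x":0.014,"y":0.013,"z":0,"spin":0},{"x":0.027,"y":0.026,"z":0,"spin":0},{"x":0.028,"y":0.027,"z":0,"spin":0},{"x":0.028,"y":0.027,"z":0,"spin":0},{"x":0.028,"y":0.027,"z":0,"spin":0},{"x":0.028,"y":0.027,"z":0,"spin":0},{"x":0.028,"y":0.027,"z":0,"spin":0},{"x":0.028,"y":0.027,"z":0,"spin":0},{"x":0.028,"y":0.027,"z":0,"spin":0},{"x":0.028,"y":0.027,"z":0,"spin":0},{"x":0.028,"y":0.027,"z":0,"spin":0},{"x":0.028,"y":0.027,"z":0,"spin":0}]}}

```text
clock: 2.15
tcp_pos: [0.4612, -0.193, 0.2314]
tcp_rot: [0.619, 0.785, -0.0, 0.0]
contact_force: [0.3, -1.7, 0.0]
grip_width: 0.0855
```

```bash
python3 -c "
from h import *
to(.4966,-.1232,.2,103.5)"
```

```text
clock 2.15 tcp [ 0.4612 -0.193   0.2314] yaw 103.49 tilt [ 0.e+00 -2.e-04 -1.e+00] grip 0.0855
shift mm [59.6 50.7 31.3] rows>= 2.022835998110671 spin -0.01 F [ 0.32 -1.69  0.01] j [ 0.8   0.23 -0.53  1.9   0.13  1.04  0.45]
```

Emit:
{"fn": "drive_tool", "kwargs": {"targets": [{"x":0.02,"y":0.017,"z":0.01,"spin":0},{"x":0.02,"y":0.017,"z":0.01,"spin":0},{"x":0.015,"y":0.013,"z":0.01,"spin":0},{"x":0.003,"y":0.003,"z":0,"spin":0},{"x":0,"y":0,"z":0,"spin":0},{"x":0,"y":0,"z":0,"spin":0}]}}

```text
clock: 2.65
tcp_pos: [0.4956, -0.1272, 0.2014]
tcp_rot: [0.619, 0.785, -0.0, -0.0]
contact_force: [-0.6, -0.2, 0.6]
grip_width: 0.0856
```

```bash
python3 -c "
from h import *
to(.4966,-.1232,.2,103.5)
st=telemetry.state(); im=optics.get_image('wrist'); cv2.imwrite('pics/w1.png',im[:,:,::-1])
np.save('w1.npy',np.r_[st['tcp_pos'],st['tcp_rot']])
C=cam('wrist',st)
for p in [(.4966,-.1232,.06),(.4924,-.1057,.06),(.5623,.236,.1)]: print(proj(C,p))
"
```

```text
clock 2.65 tcp [ 0.4956 -0.1272  0.2014] yaw 103.5 tilt [-3.e-04 -1.e-04 -1.e+00] grip 0.0856
shift mm [3.7 1.9 1.4] rows>= 0.10525624231493992 spin -0.0 F [-0.61 -0.18  0.65] j [ 0.67  0.29 -0.56  1.91  0.19  0.99  0.26]
[282.09869126 190.06174717]
[282.1280931  170.77997298]
[ 582.81473036 -447.5079945 ]
```

View pics/w1.png

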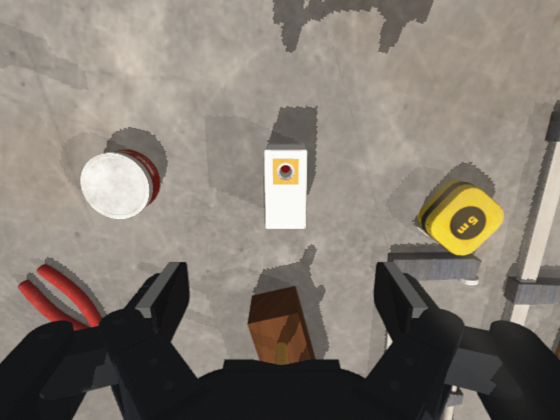

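Wrist view: the gauge top spans about (265–305, 150–228) with the hole at (286,171), and its edges are parallel to the tool axes.

```bash
python3 -c "
from h import *
a=np.load('w1.npy'); st=dict(tcp_pos=a[:3],tcp_rot=a[3:]); C=cam('wrist',st)
im=cv2.imread('pics/w1.png'); hsv=cv2.cvtColor(im,cv2.COLOR_BGR2HSV)
m=np.zeros(im.shape[:2],np.uint8); s=im[140:240,255:320].min(2)>215; b=hsv[140:240,255:320,1]>90
m[140:240,255:320]=(s|b)*255; m=cv2.morphologyEx(m,cv2.MORPH_CLOSE,np.ones((7,7)))
cn=max(cv2.findContours(m,0,2)[0],key=cv2.contourArea); print(cv2.boundingRect(cn))
P=np.array([onz(C,p[0],.06)[:2] for p in cn])*1000
r=cv2.minAreaRect(P.astype(np.float32)); print(r)
to(r[0][0]/1000,r[0][1]/1000,.05)
print(onz(C,(285.5,171.5),.06))
"
```

```text
(265, 150, 42, 79)
((499.5047912597656, -122.87333679199219), (37.402488708496094, 74.39241027832031), 14.026408195495605)
clock 2.7 tcp [ 0.4955 -0.1277  0.2015] yaw 103.44 tilt [ 0.e+00 -4.e-04 -1.e+00] grip 0.0854
shift mm [  3.9   5.1 151.5] rows>= 3.6368075425978104 spin None F [-0.87 -0.35  0.21] j [ 0.67  0.29 -0.56  1.91  0.19  0.99  0.26]
[ 0.49552852 -0.10562621  0.06      ]
```

Emit:
{"fn": "drive_tool", "kwargs": {"targets": [{"x":0.002,"y":0.0025,"z":0.015,"spin":-0.5},{"x":0.002,"y":0.0025,"z":0.03,"spin":0},{"x":0,"y":0,"z":0.035,"spin":0},{"x":0,"y":0,"z":0.035,"spin":0},{"x":0,"y":0,"z":0.03,"spin":0},{"x":0,"y":0,"z":0.02,"spin":0},{"x":0,"y":0,"z":0.012,"spin":0},{"x":0,"y":0,"z":0.004,"spin":0},{"x":0,"y":0,"z":0,"spin":0},{"x":0,"y":0,"z":0,"spin":0}]}}

```text
clock: 3.53
tcp_pos: [0.5003, -0.1221, 0.0214]
tcp_rot: [0.616, 0.788, 0.0, 0.001]
contact_force: [0.2, -0.7, 0.1]
grip_width: 0.0852
```

Emit:
{"fn": "drive_tool", "kwargs": {"targets": [{"x":0,"y":0,"z":0,"spin":0},{"x":0,"y":0,"z":0,"spin":0},{"x":0,"y":0,"z":0,"spin":0},{"x":0,"y":0,"z":0,"spin":0},{"x":0,"y":0,"z":0,"spin":0},{"x":0,"y":0,"z":0,"spin":0},{"x":0,"y":0,"z":0,"spin":0},{"x":0,"y":0,"z":0,"spin":0}], "fingers": 0.02, "grip_force": 40}}

```text
clock: 4.2
tcp_pos: [0.5, -0.1217, 0.0208]
tcp_rot: [0.616, 0.788, 0.0, 0.0]
contact_force: [-1.6, 0.2, 7.4]
grip_width: 0.0385
```

```bash
python3 -c "
from h import *
to(.4995,-.1229,.2,104)
st=telemetry.state(); im=optics.get_image('wrist'); cv2.imwrite('pics/w2.png',im[:,:,::-1])
"
```

```text
clock 4.2 tcp [ 0.5    -0.1217  0.0208] yaw 104.0 tilt [ 7.e-04 -4.e-04 -1.e+00] grip 0.0385
shift mm [  -1.1   -0.7 -179.2] rows>= 4.296938961686949 spin 0.0 F [-1.56  0.21  7.44] j [ 0.54  0.58 -0.44  2.01  0.41  0.64  0.07]
```

View pics/w2.png

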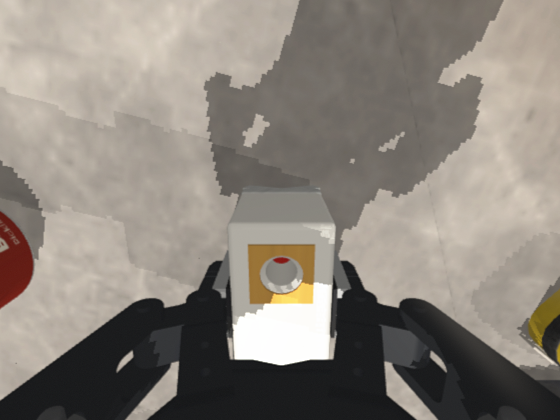

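The gauge is gripped: opening 38.5 mm, hole at (281,273), centred between the jaws. Lifting it now.

Emit:
{"fn": "drive_tool", "kwargs": {"targets": [{"x":0,"y":0,"z":-0.01,"spin":0},{"x":0,"y":0,"z":-0.025,"spin":0},{"x":0,"y":0,"z":-0.035,"spin":0},{"x":0,"y":0,"z":-0.038,"spin":0},{"x":0,"y":0,"z":-0.038,"spin":0},{"x":0,"y":0,"z":-0.038,"spin":0},{"x":0,"y":0,"z":-0.035,"spin":2},{"x":0,"y":0,"z":-0.025,"spin":3.4},{"x":0,"y":0,"z":-0.012,"spin":4},{"x":0,"y":0,"z":-0.004,"spin":2},{"x":0,"y":0,"z":0,"spin":1}]}}

```text
clock: 5.17
tcp_pos: [0.4998, -0.1214, 0.282]
tcp_rot: [0.698, 0.716, 0.0, 0.001]
contact_force: [-1.0, 0.4, -4.7]
grip_width: 0.0388
```

```bash
python3 -c "
from h import *
to(.562,.15,.28,91.6)
"
```

```text
clock 5.17 tcp [ 0.4998 -0.1214  0.282 ] yaw 91.51 tilt [ 1.8e-03 -8.0e-04 -1.0e+00] grip 0.0388
shift mm [269.7  69.4   1.9] rows>= 6.677921156223075 spin -0.09 F [-1.02  0.45 -4.65] j [ 0.67  0.21 -0.57  1.81  0.12  1.16  0.09]
```

Emit:
{"fn": "drive_tool", "kwargs": {"targets": [{"x":0.012,"y":0.003,"z":0,"spin":0},{"x":0.025,"y":0.006,"z":0,"spin":0},{"x":0.033,"y":0.009,"z":0,"spin":0},{"x":0.035,"y":0.009,"z":0,"spin":0},{"x":0.035,"y":0.009,"z":0,"spin":0},{"x":0.035,"y":0.009,"z":0,"spin":0},{"x":0.035,"y":0.009,"z":0,"spin":0},{"x":0.03,"y":0.008,"z":0,"spin":0},{"x":0.02,"y":0.005,"z":0,"spin":0},{"x":0.01,"y":0.002,"z":0,"spin":0},{"x":0,"y":0,"z":0,"spin":0},{"x":0,"y":0,"z":0,"spin":0}]}}

```text
clock: 6.17
tcp_pos: [0.5607, 0.1499, 0.2798]
tcp_rot: [0.697, 0.717, -0.001, -0.0]
contact_force: [-0.4, -0.8, -3.6]
grip_width: 0.0387
```

```bash
python3 -c "
from h import *
to(.562,.15,.28,91.6)
st=telemetry.state(); im=optics.get_image('wrist'); cv2.imwrite('pics/w3.png',im[:,:,::-1])
np.save('w3.npy',np.r_[st['tcp_pos'],st['tcp_rot']])
im=optics.get_image('top'); cv2.imwrite('pics/t3.png',im[:,:,::-1])
"
```

```text
clock 6.17 tcp [0.5607 0.1499 0.2798] yaw 91.66 tilt [-1.2e-03 -3.0e-04 -1.0e+00] grip 0.0387
shift mm [ 0.1  1.3 -0.2] rows>= 0.032276635178067475 spin 0.06 F [-0.39 -0.85 -3.57] j [ 0.22  0.37 -0.69  1.65  0.25  1.21 -0.49]
```

View pics/w3.png

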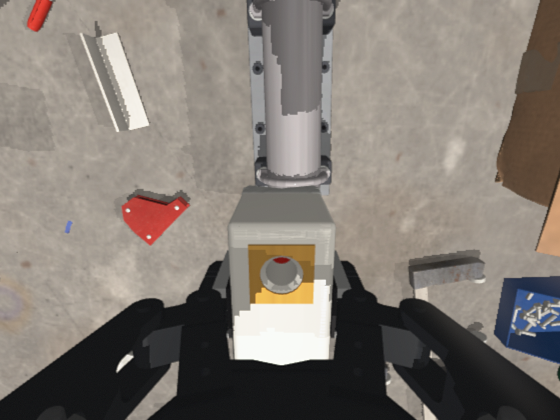

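The pipe spans about columns 264–322 in the wrist view, with the near U-bolt at row ~178. The top view has to be compared with this.

Run:
```python
from h import *
a=np.load('w3.npy'); st=dict(tcp_pos=a[:3],tcp_rot=a[3:]); C=cam('wrist',st)
im=cv2.imread('pics/w3.png'); g=cv2.GaussianBlur(cv2.cvtColor(im,6),(0,0),.7).astype(int)
for r in (30,60,90,120,150): print(r,list(g[r,255:275]),'|',list(g[r,310:332]))
crop(im[:,:,::-1],235,0,345,200,4,'pics/w3c.png'); c=cv2.imread('pics/w3c.png'); cv2.imwrite('pics/w3c.png',c[:600])
t=cv2.imread('pics/t3.png')[:,:,::-1]; crop(t,105,150,235,235,6,'pics/t3c.png')
```

```text
30 [np.int64(54), np.int64(54), np.int64(54), np.int64(53), np.int64(54), np.int64(55), np.int64(64), np.int64(85), np.int64(105), np.int64(116), np.int64(123), np.int64(131), np.int64(137), np.int64(140), np.int64(139), np.int64(124), np.int64(101), np.int64(93), np.int64(94), np.int64(95)] | [np.int64(124), np.int64(122), np.int64(120), np.int64(120), np.int64(119), np.int64(119), np.int64(117), np.int64(115), np.int64(113), np.int64(111), np.int64(107), np.int64(95), np.int64(70), np.int64(44), np.int64(34), np.int64(33), np.int64(33), np.int64(36), np.int64(43), np.int64(57), np.int64(83), np.int64(116)]
60 [np.int64(148), np.int64(139), np.int64(136), np.int64(136), np.int64(139), np.int64(145), np.int64(151), np.int64(140), np.int64(120), np.int64(112), np.int64(117), np.int64(125), np.int64(132), np.int64(138), np.int64(142), np.int64(144), np.int64(147), np.int64(150), np.int64(154), np.int64(158)] | [np.int64(123), np.int64(121), np.int64(120), np.int64(119), np.int64(120), np.int64(119), np.int64(117), np.int64(116), np.int64(114), np.int64(111), np.int64(108), np.int64(109
[... 1357 characters left out ...]
nt64(168), np.int64(168), np.int64(161), np.int64(150), np.int64(147)]
150 [np.int64(157), np.int64(154), np.int64(138), np.int64(112), np.int64(98), np.int64(91), np.int64(89), np.int64(90), np.int64(90), np.int64(90), np.int64(90), np.int64(95), np.int64(106), np.int64(116), np.int64(124), np.int64(131), np.int64(137), np.int64(140), np.int64(144), np.int64(147)] | [np.int64(172), np.int64(169), np.int64(164), np.int64(159), np.int64(155), np.int64(150), np.int64(147), np.int64(142), np.int64(133), np.int64(122), np.int64(112), np.int64(104), np.int64(102), np.int64(102), np.int64(102), np.int64(102), np.int64(102), np.int64(102), np.int64(101), np.int64(102), np.int64(114), np.int64(138)]
```

View pics/w3c.png

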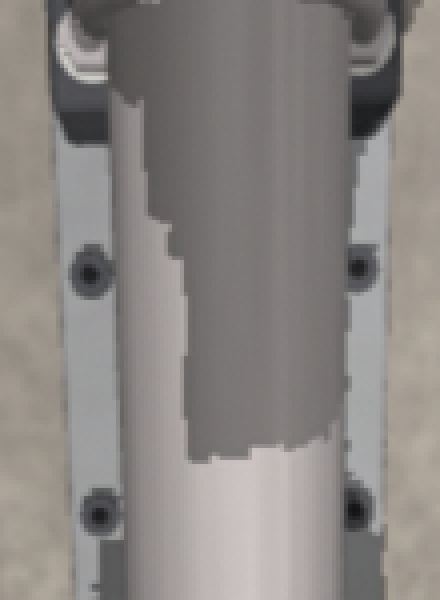

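View pics/t3c.png

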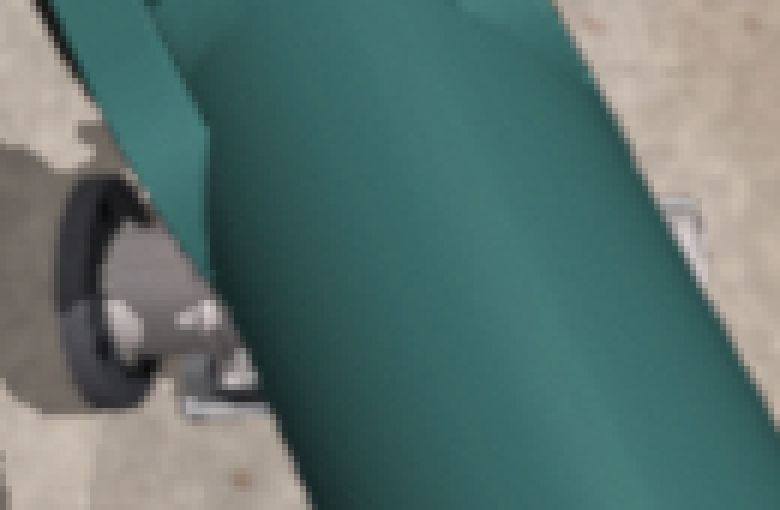

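```bash
python3 - <<'E'
from h import *
a=np.load('w3.npy'); st=dict(tcp_pos=a[:3],tcp_rot=a[3:]); C=cam('wrist',st)
L=[(262,30),(263,60),(264,90),(265,120),(266.5,150)]; Rr=[(322,30),(321.8,60),(321,90),(320.7,120),(320.3,150)]
def line(pts):
    D=np.array([ray(C,p)[1] for p in pts]); return np.linalg.svd(D)[2][2]  # plane normal
n1,n2=line(L),line(Rr); n1*=np.sign(n1[0]); n2*=np.sign(n2[0])
ax=np.cross(n1,n2); ax/=np.linalg.norm(ax); print("axis dir",ax*np.sign(ax[1]), "yaw",np.degrees(np.arctan2(-ax[0]/ax[1],1)))
nb=n1+n2; nb/=np.linalg.norm(nb); o=C[1]
# expected radius distance: angle between planes
al=np.arccos(n1@n2)/2; print("dist to axis",.03/np.sin(al), "expected z axis", o[2]-.03/np.sin(al))
for y in (.15,.236,.32):
    x=o[0]-(nb[1]*(y-o[1])+nb[2]*(.07-o[2]))/nb[0]; print(y,x)
# same for top view
T=cam("top")
for col,u,l in ((150,187,207.3),(168,186.7,207.2),(186,186.3,206.6)):
    o2,d1=ray(T,(col,u));_,d2=ray(T,(col,l)); b=d1/np.linalg.norm(d1)+d2/np.linalg.norm(d2); print("top",o2+b*(.07-o2[2])/b[2])
print("bolt near",onz(C,(293,179),.109),"far",onz(C,(293,0),.109))
# gauge in hand
zt=a[2]-.0208+.06
print("hole in hand",onz(C,(281.5,273),zt)-a[:3])
to(.56,.236,.2)
E
python3 - <<'E'
import cv2
im=cv2.imread('pics/w3.png'); cv2.imwrite('pics/w3d.png',cv2.resize(im[150:310,225:345],None,fx=5,fy=5)[:600]) if 0 else cv2.imwrite('pics/w3d.png',cv2.resize(im[160:300,220:345],None,fx=4,fy=4))
E
```

```text
axis dir [-0.05208528  0.99856363  0.01256211] yaw 2.9858536829998177
dist to axis 0.3562371415068016 expected z axis 0.06603790185968339
0.15 0.5754615702444416
0.236 0.5710125000184568
0.32 0.5666668965419135
top [0.56477837 0.30199078 0.07      ]
top [0.56587937 0.25199484 0.07      ]
top [0.56783764 0.20194543 0.07      ]
bolt near [0.57319136 0.15821958 0.109     ] far [0.56682112 0.31539804 0.109     ]
hole in hand [0.00063995 0.01816985 0.0392    ]
clock 6.27 tcp [0.561  0.1488 0.2801] yaw 91.54 tilt [-6.e-04 -7.e-04 -1.e+00] grip 0.0385
shift mm [87.2  1.4 80. ] rows>= 2.83896718254104 spin None F [-0.14 -0.34 -2.85] j [ 0.22  0.37 -0.69  1.65  0.25  1.21 -0.49]
```

View pics/w3d.png

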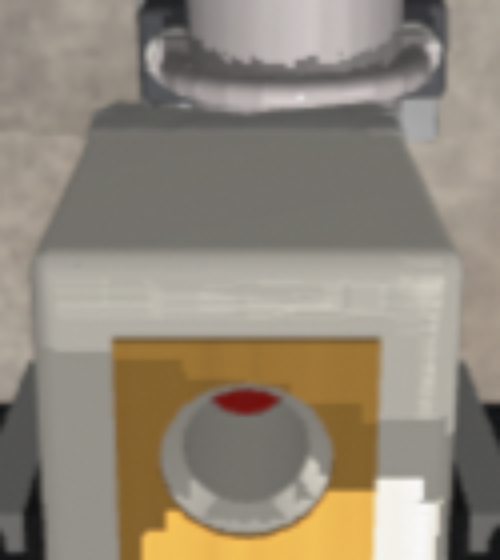

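Emit:
{"fn": "drive_tool", "kwargs": {"targets": [{"x":0.01,"y":0.002,"z":0.005,"spin":-0.5},{"x":0.02,"y":0.003,"z":0.014,"spin":-0.5},{"x":0.025,"y":0.003,"z":0.025,"spin":0},{"x":0.02,"y":0.002,"z":0.025,"spin":0},{"x":0.01,"y":0.002,"z":0.024,"spin":0},{"x":0.004,"y":0,"z":0.02,"spin":0},{"x":0,"y":0,"z":0.01,"spin":0},{"x":0,"y":0,"z":0.004,"spin":0},{"x":0,"y":0,"z":0,"spin":0},{"x":0,"y":0,"z":0,"spin":0},{"x":0,"y":0,"z":0,"spin":0}]}}

```text
clock: 7.18
tcp_pos: [0.5701, 0.2393, 0.1546]
tcp_rot: [0.691, 0.723, 0.001, 0.0]
contact_force: [0.2, 0.4, -1.7]
grip_width: 0.0388
```

```bash
python3 -c "
from h import *
to(.5705,.238,.1163,92.5)
st=telemetry.state(); im=optics.get_image('wrist'); cv2.imwrite('pics/w4.png',im[:,:,::-1])
np.save('w4.npy',np.r_[st['tcp_pos'],st['tcp_rot']])
im=optics.get_image('scene'); cv2.imwrite('pics/s4.png',im[:,:,::-1])
crop(im,90,170,250,310,5,'pics/s4c.png')
"
```

```text
clock 7.18 tcp [0.5701 0.2393 0.1546] yaw 92.55 tilt [ 1.8e-03  5.0e-04 -1.0e+00] grip 0.0388
shift mm [-1.3  0.3 38.3] rows>= 0.9199312882307195 spin 0.05 F [ 0.25  0.42 -1.72] j [ 0.02  0.57 -0.64  1.68  0.39  1.02 -0.71]
```

View pics/w4.png

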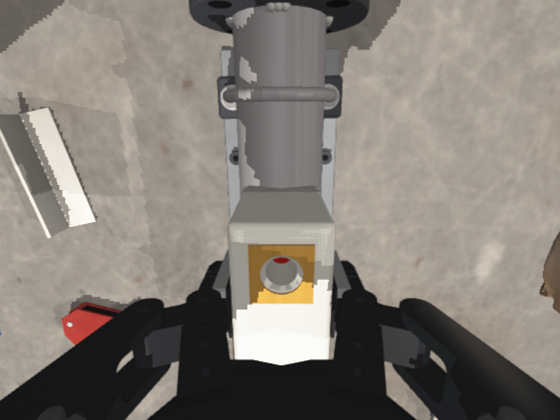

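View pics/s4c.png

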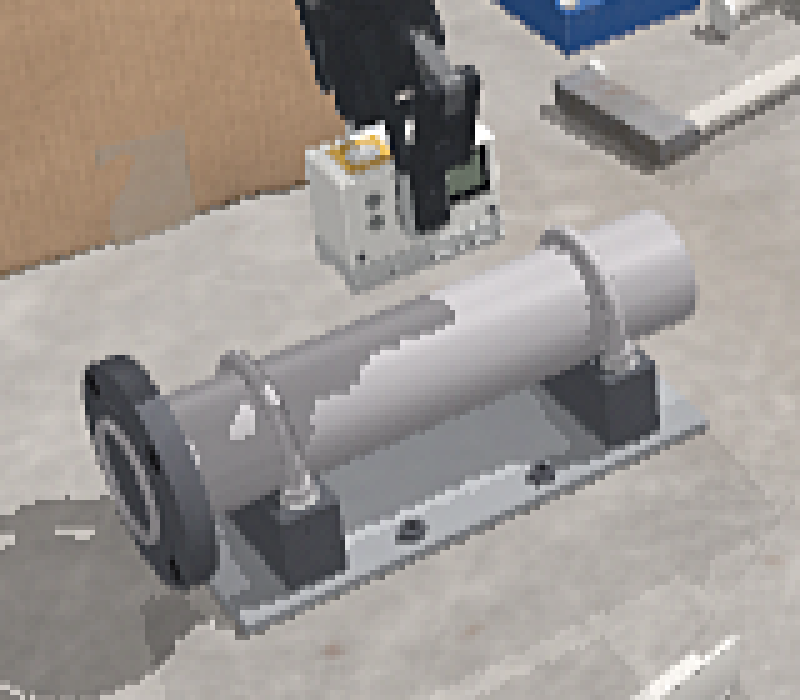

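The pipe now lies centred (columns ~235–329) and parallel below the gauge, and the far bolt is at row ~96. Next I check y.

```bash
python3 -c "
from h import *
a=np.load('w4.npy'); st=dict(tcp_pos=a[:3],tcp_rot=a[3:]); C=cam('wrist',st)
print(onz(C,(281,94),.107)); S=cam('scene')
for y in (.155,.238,.325): p=proj(S,(.5705-.0436*(y-.238),y,.109)); print(y,p,(p-[90,170])*5)
"
```

```text
[0.56736556 0.32275945 0.107     ]
0.155 [203.33395924 216.46749626] [566.6697962 232.3374813]
0.238 [172.41993866 228.28854226] [412.09969329 291.44271128]
0.325 [137.54038916 241.62594552] [237.70194579 358.12972758]
```

Emit:
{"fn": "drive_tool", "kwargs": {"targets": [{"x":-0.001,"y":0,"z":0.008,"spin":0},{"x":0,"y":0,"z":0.01,"spin":0},{"x":0,"y":0,"z":0.008,"spin":0},{"x":0,"y":0,"z":0.005,"spin":0},{"x":0,"y":0,"z":0.003,"spin":0},{"x":0,"y":0,"z":0.001,"spin":0},{"x":0,"y":0,"z":0,"spin":0},{"x":0,"y":0,"z":0,"spin":0}]}}

```text
clock: 7.95
tcp_pos: [0.5695, 0.2388, 0.1185]
tcp_rot: [0.691, 0.723, 0.0, -0.0]
contact_force: [-0.0, 0.1, -2.0]
grip_width: 0.0388
```

Emit:
{"fn": "drive_tool", "kwargs": {"targets": [{"x":0,"y":0,"z":0.001,"spin":0},{"x":0,"y":0,"z":0.001,"spin":0},{"x":0,"y":0,"z":0,"spin":0}]}}

```text
clock: 8.2
tcp_pos: [0.5697, 0.2387, 0.1167]
tcp_rot: [0.691, 0.723, 0.0, 0.0]
contact_force: [1.4, -0.2, -0.6]
grip_width: 0.0386
```

Emit:
{"fn": "drive_tool", "kwargs": {"targets": [{"x":0,"y":0,"z":0.0005,"spin":0},{"x":0,"y":0,"z":0,"spin":0},{"x":0,"y":0,"z":0,"spin":0},{"x":0,"y":0,"z":0,"spin":0}]}}

```text
clock: 8.53
tcp_pos: [0.5697, 0.2388, 0.1166]
tcp_rot: [0.691, 0.723, 0.0, 0.0]
contact_force: [-2.3, -1.5, 7.5]
grip_width: 0.0387
```

Emit:
{"fn": "drive_tool", "kwargs": {"targets": [{"x":0,"y":0,"z":0,"spin":0},{"x":0,"y":0,"z":0,"spin":0},{"x":0,"y":0,"z":0,"spin":0},{"x":0,"y":0,"z":0,"spin":0},{"x":0,"y":0,"z":0,"spin":0},{"x":0,"y":0,"z":0,"spin":0},{"x":0,"y":0,"z":0,"spin":0},{"x":0,"y":0,"z":0,"spin":0}], "fingers": 0.075}}

```text
clock: 9.2
tcp_pos: [0.5694, 0.2386, 0.1158]
tcp_rot: [0.691, 0.723, -0.0, -0.0]
contact_force: [-0.3, -0.4, 0.4]
grip_width: 0.075
```

Emit:
{"fn": "drive_tool", "kwargs": {"targets": [{"x":0,"y":0,"z":-0.006,"spin":0},{"x":0,"y":0,"z":-0.02,"spin":0},{"x":0,"y":0,"z":-0.035,"spin":0},{"x":0,"y":0,"z":-0.038,"spin":0},{"x":0,"y":0,"z":-0.03,"spin":0},{"x":0,"y":0,"z":-0.015,"spin":0},{"x":0,"y":0,"z":-0.005,"spin":0},{"x":0,"y":0,"z":0,"spin":0},{"x":0,"y":0,"z":0,"spin":0}]}}

```text
clock: 9.95
tcp_pos: [0.5692, 0.2384, 0.264]
tcp_rot: [0.691, 0.723, -0.0, -0.0]
contact_force: [0.0, -0.1, 0.1]
grip_width: 0.075
```

```bash
python3 -c "
from h import *
to(.5,0,.25,92.5)
st=telemetry.state(); im=optics.get_image('wrist'); cv2.imwrite('pics/w5.png',im[:,:,::-1])
np.save('w5.npy',np.r_[st['tcp_pos'],st['tcp_rot']])
im=optics.get_image('scene'); cv2.imwrite('pics/s5.png',im[:,:,::-1])
crop(im,90,170,250,310,5,'pics/s5c.png')
"
```

```text
clock 9.95 tcp [0.5692 0.2384 0.264 ] yaw 92.6 tilt [-8.e-04 -4.e-04 -1.e+00] grip 0.075
shift mm [-235.   -79.9   14.2] rows>= 5.961483141594849 spin 0.1 F [ 0.01 -0.13  0.13] j [ 0.06  0.46 -0.69  1.58  0.3   1.22 -0.64]
```

View pics/w5.png

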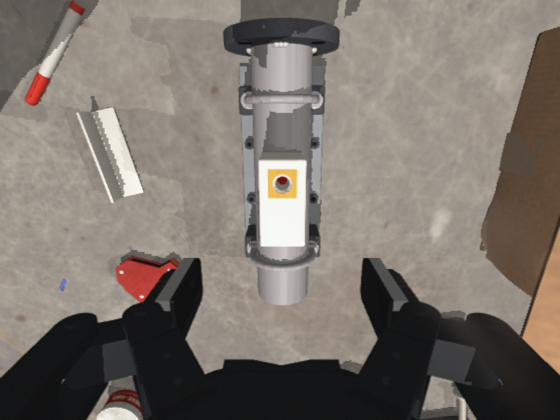

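View pics/s5c.png

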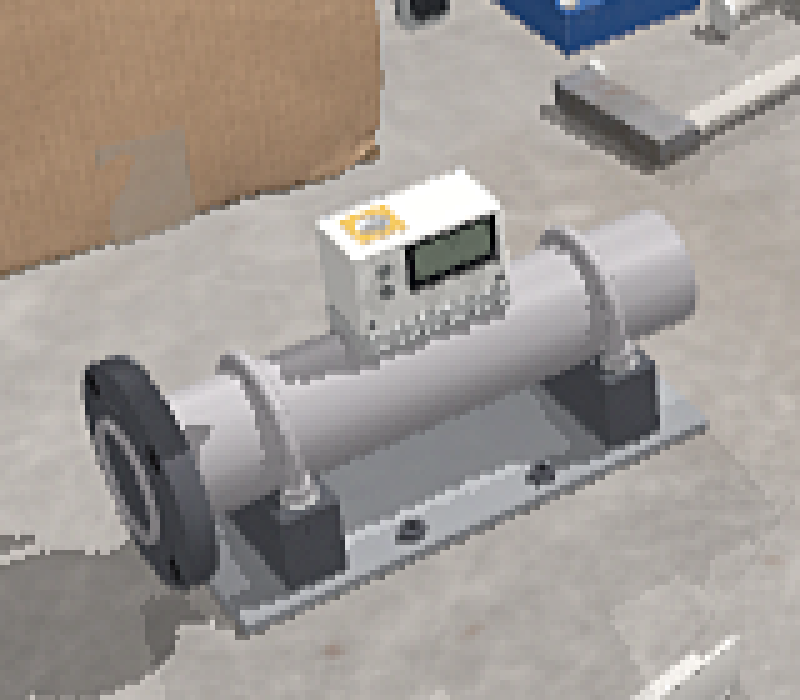

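The gauge sits level between the U-bolts, hole at wrist pixel (283,183). Next I travel to the punch.

```bash
python3 -c "
from h import *
a=np.load('w5.npy'); st=dict(tcp_pos=a[:3],tcp_rot=a[3:]); C=cam('wrist',st)
print('hole',onz(C,(283,183.5),.1555), 'corners',[onz(C,p,.1555)[:2] for p in [(259,161),(305,161),(304,246),(260,246)]])
to(.535,-.298,.264,119.2)
"
```

```text
hole [0.5707797  0.25605472 0.1555    ] corners [array([0.55086676, 0.27344543]), array([0.58736237, 0.27512629]), array([0.59149251, 0.20180162]), array([0.55359396, 0.20004779])]
clock 10.05 tcp [0.569  0.2383 0.2634] yaw 92.6 tilt [-2.e-03 -6.e-04 -1.e+00] grip 0.0751
shift mm [-5.342e+02 -5.830e+01 -2.000e-01] rows>= 12.886402002788273 spin -26.6 F [ 0.86 -0.61 -1.03] j [ 0.06  0.46 -0.69  1.58  0.3   1.22 -0.64]
```

Emit:
{"fn": "drive_tool", "kwargs": {"targets": [{"x":-0.012,"y":0,"z":0,"spin":0},{"x":-0.028,"y":0,"z":0,"spin":0},{"x":-0.038,"y":0,"z":0,"spin":0},{"x":-0.04,"y":0,"z":0,"spin":0},{"x":-0.04,"y":0,"z":0,"spin":0},{"x":-0.04,"y":0,"z":0,"spin":0},{"x":-0.04,"y":0,"z":0,"spin":0},{"x":-0.04,"y":0,"z":0,"spin":0},{"x":-0.04,"y":0,"z":0,"spin":0},{"x":-0.04,"y":0,"z":0,"spin":0},{"x":-0.04,"y":0,"z":0,"spin":0},{"x":-0.04,"y":0,"z":0,"spin":0}]}}

```text
clock: 11.05
tcp_pos: [0.5883, -0.2017, 0.264]
tcp_rot: [0.691, 0.723, -0.0, -0.0]
contact_force: [1.9, 0.7, -0.3]
grip_width: 0.0749
```

```bash
python3 -c "
from h import *
to(.535,-.298,.264,119.2)
"
```

```text
clock 11.05 tcp [ 0.5883 -0.2017  0.264 ] yaw 92.57 tilt [-1.1e-03  1.0e-04 -1.0e+00] grip 0.0749
shift mm [-93.8 -57.6   0.1] rows>= 2.6401073524213454 spin -26.63 F [ 1.9   0.71 -0.34] j [ 0.7   0.44 -0.56  1.57  0.25  1.21  0.13]
```

Emit:
{"fn": "drive_tool", "kwargs": {"targets": [{"x":-0.028,"y":-0.018,"z":0,"spin":0},{"x":-0.025,"y":-0.016,"z":0,"spin":0},{"x":-0.02,"y":-0.012,"z":0,"spin":0},{"x":-0.012,"y":-0.007,"z":0,"spin":0},{"x":-0.006,"y":-0.004,"z":0,"spin":0},{"x":0,"y":0,"z":0,"spin":-5},{"x":0,"y":0,"z":0,"spin":-6.6},{"x":0,"y":0,"z":0,"spin":-6.6},{"x":0,"y":0,"z":0,"spin":-5.4},{"x":0,"y":0,"z":0,"spin":-3},{"x":0,"y":0,"z":0,"spin":0},{"x":0,"y":0,"z":0,"spin":0}]}}

```text
clock: 12.05
tcp_pos: [0.5368, -0.2916, 0.2645]
tcp_rot: [0.506, 0.862, 0.0, -0.0]
contact_force: [0.3, 0.1, 0.2]
grip_width: 0.0752
```

```bash
python3 -c "
from h import *
to(.535,-.298,.264,119.2)
st=telemetry.state(); im=optics.get_image('wrist'); cv2.imwrite('pics/w6.png',im[:,:,::-1])
np.save('w6.npy',np.r_[st['tcp_pos'],st['tcp_rot']])
"
```

```text
clock 12.05 tcp [ 0.5368 -0.2916  0.2645] yaw 119.16 tilt [-1.e-04  7.e-04 -1.e+00] grip 0.0752
shift mm [-4.7 -4.7  0.5] rows>= 0.1601165182343528 spin -0.04 F [0.31 0.1  0.25] j [ 0.92  0.43 -0.63  1.6   0.26  1.2   0.74]
```

View pics/w6.png

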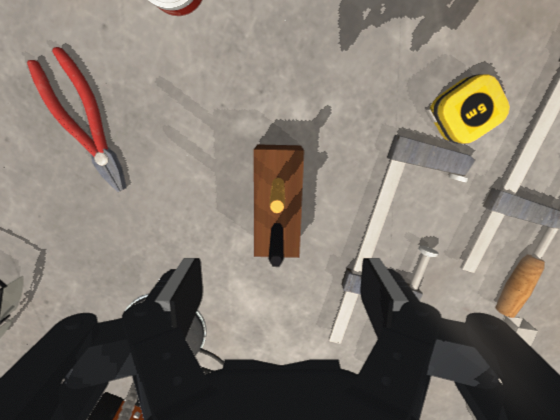

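The brass head is at (277,206), the black one nearer the hand at (276,258), and the block is parallel to tool x.

```bash
python3 -c "
from h import *
a=np.load('w6.npy'); st=dict(tcp_pos=a[:3],tcp_rot=a[3:]); C=cam('wrist',st)
im=cv2.imread('pics/w6.png');hsv=cv2.cvtColor(im,40)
m=cv2.inRange(hsv,(18,130,150),(35,255,255)); m[:,:250]=0;m[:,310:]=0
k=cv2.connectedComponentsWithStats(m); print(k[2],k[3])
p=onz(C,(277,206),.145); print(p); to(p[0],p[1],.09,119.2)
crop(im[:,:,::-1],245,140,310,270,4,'pics/w6c.png')
"
```

```text
[[     0      0    560    420 235060]
 [   270    200     14     13    140]] [[279.50173573 209.502259  ]
 [276.58571429 205.70714286]]
[ 0.53724226 -0.29734943  0.145     ]
clock 12.1 tcp [ 0.5367 -0.2918  0.2646] yaw 119.13 tilt [-2.e-04  4.e-04 -1.e+00] grip 0.0749
shift mm [ -5.2  -2.3 174.6] rows>= 4.189070748751987 spin -0.07 F [ 0.68 -0.55 -0.1 ] j [ 0.92  0.43 -0.63  1.6   0.26  1.2   0.74]
```

View pics/w6c.png

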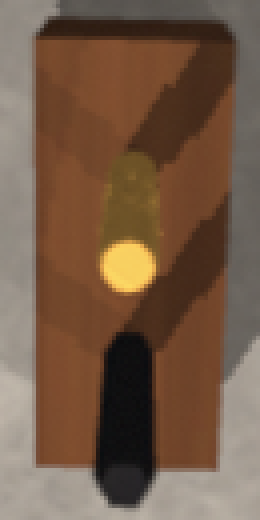

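Emit:
{"fn": "drive_tool", "kwargs": {"targets": [{"x":-0.003,"y":-0.001,"z":0.012,"spin":0},{"x":-0.002,"y":-0.001,"z":0.028,"spin":0},{"x":0,"y":0,"z":0.035,"spin":0},{"x":0,"y":0,"z":0.035,"spin":0},{"x":0,"y":0,"z":0.03,"spin":0},{"x":0,"y":0,"z":0.02,"spin":0},{"x":0,"y":0,"z":0.01,"spin":0},{"x":0,"y":0,"z":0.004,"spin":0},{"x":0,"y":0,"z":0,"spin":0},{"x":0,"y":0,"z":0,"spin":0}]}}

```text
clock: 12.93
tcp_pos: [0.5378, -0.2979, 0.0918]
tcp_rot: [0.506, 0.862, 0.0, 0.001]
contact_force: [-0.3, -0.3, 0.3]
grip_width: 0.0752
```

Emit:
{"fn": "drive_tool", "kwargs": {"targets": [{"x":0,"y":0,"z":0,"spin":0},{"x":0,"y":0,"z":0,"spin":0},{"x":0,"y":0,"z":0,"spin":0},{"x":0,"y":0,"z":0,"spin":0},{"x":0,"y":0,"z":0,"spin":0},{"x":0,"y":0,"z":0,"spin":0},{"x":0,"y":0,"z":0,"spin":0},{"x":0,"y":0,"z":0,"spin":0},{"x":0,"y":0,"z":0,"spin":0},{"x":0,"y":0,"z":0,"spin":0},{"x":0,"y":0,"z":0,"spin":0}], "fingers": 0.0, "grip_force": 50}}

```text
clock: 13.85
tcp_pos: [0.5374, -0.2979, 0.091]
tcp_rot: [0.506, 0.863, -0.0, 0.0]
contact_force: [-0.9, 0.4, 6.2]
grip_width: 0.0125
```

```bash
python3 -c "
from h import *
to(.535,-.298,.264,119.2)
st=telemetry.state(); im=optics.get_image('wrist'); cv2.imwrite('pics/w7.png',im[:,:,::-1])
"
```

```text
clock 13.85 tcp [ 0.5374 -0.2979  0.091 ] yaw 119.2 tilt [ 3.e-04 -2.e-04 -1.e+00] grip 0.0125
shift mm [   1.    -2.1 -173. ] rows>= 4.14868238446001 spin 0.0 F [-0.92  0.44  6.18] j [ 0.86  0.62 -0.55  1.74  0.4   0.9   0.65]
```

View pics/w7.png

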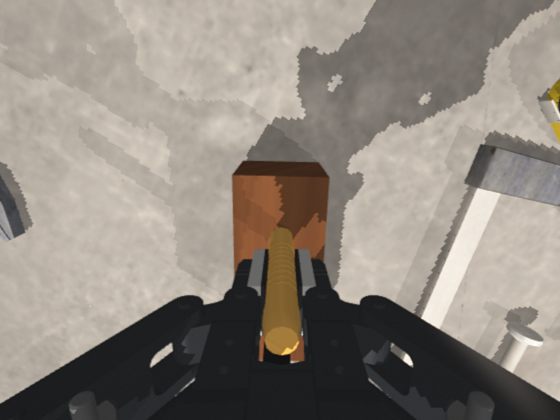

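The brass punch is between the pads, upright at column ~281. I lift it straight out.

Emit:
{"fn": "drive_tool", "kwargs": {"targets": [{"x":0,"y":0,"z":-0.006,"spin":0},{"x":0,"y":0,"z":-0.015,"spin":0},{"x":0,"y":0,"z":-0.022,"spin":0},{"x":0,"y":0,"z":-0.028,"spin":0},{"x":0,"y":0,"z":-0.032,"spin":0},{"x":0,"y":0,"z":-0.032,"spin":0},{"x":0,"y":0,"z":-0.032,"spin":0},{"x":0,"y":0,"z":-0.025,"spin":0},{"x":0,"y":0,"z":-0.015,"spin":0},{"x":0,"y":0,"z":-0.005,"spin":0},{"x":0,"y":0,"z":0,"spin":0},{"x":0,"y":0,"z":0,"spin":0}]}}

```text
clock: 14.9
tcp_pos: [0.5368, -0.2977, 0.3017]
tcp_rot: [0.506, 0.863, -0.0, -0.001]
contact_force: [-0.7, 0.2, -1.6]
grip_width: 0.0129
```

```bash
python3 -c "
from h import *
to(.570,.256,.302,92.6)
st=telemetry.state(); im=optics.get_image('wrist'); cv2.imwrite('pics/w8.png',im[:,:,::-1])
np.save('w8.npy',np.r_[st['tcp_pos'],st['tcp_rot']])
im=optics.get_image('scene'); cv2.imwrite('pics/s8.png',im[:,:,::-1])
"
```

```text
clock 14.9 tcp [ 0.5368 -0.2977  0.3017] yaw 119.2 tilt [-1.1e-03  6.0e-04 -1.0e+00] grip 0.0129
shift mm [467.1 299.1   0. ] rows>= 13.30163955699345 spin 26.6 F [-0.7   0.18 -1.59] j [ 0.93  0.41 -0.64  1.54  0.25  1.28  0.77]
```

View pics/w8.png

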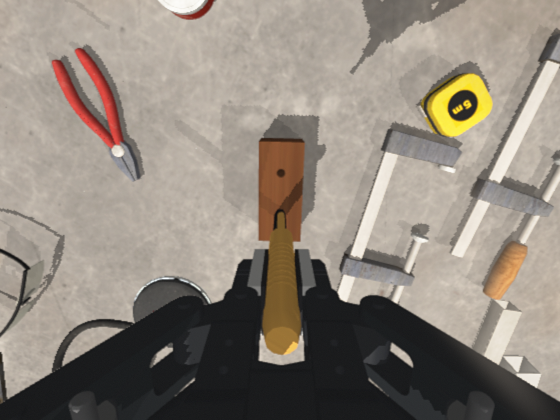

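View pics/s8.png

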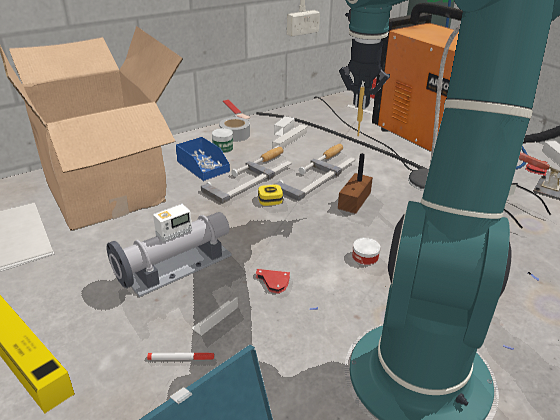

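The brass punch is out, the black one is still in the block, and the gauge is still seated. The tip is near (281,211).

```bash
python3 -c "
from h import *
im=cv2.imread('pics/w8.png'); crop(im[:,:,::-1],255,190,310,260,8,'pics/w8c.png')
a=np.load('w8.npy'); st=dict(tcp_pos=a[:3],tcp_rot=a[3:]); C=cam('wrist',st); Rt=R.from_quat(a[3:]).as_matrix()
for d in (.075,.08,.085): print(d,proj(C,a[:3]+Rt@[0,0,d]))
"
```

```text
0.075 [279.57696753 216.92979693]
0.08 [279.61017728 214.7359431 ]
0.085 [279.64206086 212.62969692]
```

View pics/w8c.png

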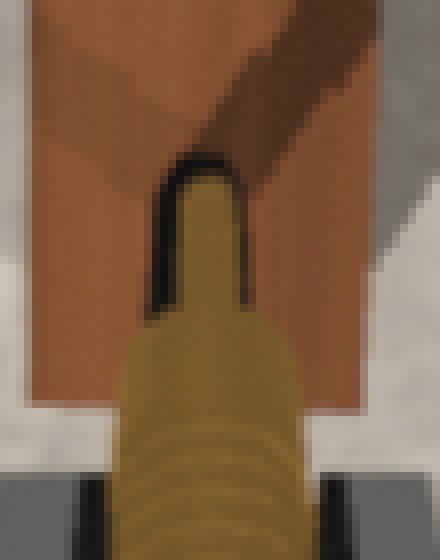

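Emit:
{"fn": "drive_tool", "kwargs": {"targets": [{"x":0,"y":0,"z":0,"spin":2.6},{"x":0,"y":0,"z":0,"spin":6},{"x":0,"y":0,"z":0,"spin":7},{"x":0,"y":0,"z":0,"spin":6},{"x":0,"y":0,"z":0,"spin":4},{"x":0,"y":0,"z":0,"spin":1},{"x":0,"y":0,"z":0,"spin":0}]}}

```text
clock: 15.58
tcp_pos: [0.537, -0.2976, 0.3019]
tcp_rot: [0.69, 0.723, -0.0, -0.001]
contact_force: [1.2, -0.6, -0.6]
grip_width: 0.013
```

```bash
python3 -c "
from h import *
to(.570,.256,.302,92.6)"
```

```text
clock 15.58 tcp [ 0.537  -0.2976  0.3019] yaw 92.66 tilt [-1.2e-03  7.0e-04 -1.0e+00] grip 0.013
shift mm [5.514e+02 5.870e+01 2.000e-01] rows>= 13.298820743993678 spin 0.06 F [ 1.16 -0.62 -0.57] j [ 0.87  0.39 -0.55  1.54  0.21  1.27  0.33]
```

Emit:
{"fn": "drive_tool", "kwargs": {"targets": [{"x":0.012,"y":0.001,"z":0,"spin":0},{"x":0.026,"y":0.003,"z":0,"spin":0},{"x":0.036,"y":0.004,"z":0,"spin":0},{"x":0.039,"y":0.004,"z":0,"spin":0},{"x":0.039,"y":0.004,"z":0,"spin":0},{"x":0.039,"y":0.004,"z":0,"spin":0},{"x":0.039,"y":0.004,"z":0,"spin":0},{"x":0.039,"y":0.004,"z":0,"spin":0},{"x":0.039,"y":0.004,"z":0,"spin":0},{"x":0.039,"y":0.004,"z":0,"spin":0},{"x":0.039,"y":0.004,"z":0,"spin":0},{"x":0.039,"y":0.004,"z":0,"spin":0}]}}

```text
clock: 16.58
tcp_pos: [0.5611, 0.1312, 0.3027]
tcp_rot: [0.69, 0.724, -0.0, -0.0]
contact_force: [0.9, -0.8, -0.3]
grip_width: 0.0131
```

Emit:
{"fn": "drive_tool", "kwargs": {"targets": [{"x":0.038,"y":0.004,"z":0,"spin":0},{"x":0.034,"y":0.004,"z":0,"spin":0},{"x":0.026,"y":0.003,"z":0,"spin":0},{"x":0.014,"y":0.002,"z":0,"spin":0},{"x":0.006,"y":0.001,"z":0,"spin":0},{"x":0,"y":0,"z":0,"spin":0},{"x":0,"y":0,"z":0,"spin":0},{"x":0,"y":0,"z":0,"spin":0}]}}

```text
clock: 17.25
tcp_pos: [0.5707, 0.2459, 0.3028]
tcp_rot: [0.691, 0.723, -0.0, 0.0]
contact_force: [-0.4, -0.4, -0.6]
grip_width: 0.0126
```

```bash
python3 -c "
from h import *
to(.570,.256,.302,92.6)"
```

```text
clock 17.25 tcp [0.5707 0.2459 0.3028] yaw 92.54 tilt [ 1.e-04 -6.e-04 -1.e+00] grip 0.0126
shift mm [10.1 -0.3  0.8] rows>= 0.24411800479057857 spin -0.06 F [-0.36 -0.36 -0.63] j [ 0.08  0.45 -0.74  1.52  0.31  1.3  -0.65]
```

Emit:
{"fn": "drive_tool", "kwargs": {"targets": [{"x":0.005,"y":0,"z":0.01,"spin":0},{"x":0.005,"y":0,"z":0.02,"spin":0},{"x":0,"y":0,"z":0.015,"spin":0},{"x":0,"y":0,"z":0.005,"spin":0},{"x":0,"y":0,"z":0,"spin":0},{"x":0,"y":0,"z":0,"spin":0},{"x":0,"y":0,"z":0,"spin":0}]}}

```text
clock: 17.83
tcp_pos: [0.5704, 0.2572, 0.2537]
tcp_rot: [0.691, 0.723, 0.001, 0.0]
contact_force: [-0.0, -0.1, -1.4]
grip_width: 0.0127
```

```bash
python3 -c "
from h import *
to(.570,.256,.245,92.6)
st=telemetry.state(); im=optics.get_image('wrist'); cv2.imwrite('pics/w9.png',im[:,:,::-1])
np.save('w9.npy',np.r_[st['tcp_pos'],st['tcp_rot']])
crop(im,230,120,340,280,5,'pics/w9c.png'); c=cv2.imread('pics/w9c.png'); cv2.imwrite('pics/w9c.png',c[150:750])
im=optics.get_image('scene'); cv2.imwrite('pics/s9.png',im[:,:,::-1])
crop(im,130,130,230,250,5,'pics/s9c.png')
im=optics.get_image('top'); crop(im,100,140,240,240,5,'pics/t9c.png')
C=cam('wrist',st); Rt=R.from_quat(st['tcp_rot']).as_matrix()
print(proj(C,st['tcp_pos']+Rt@[0,0,.08]))
"
```

```text
clock 17.83 tcp [0.5704 0.2572 0.2537] yaw 92.58 tilt [ 1.e-03  5.e-04 -1.e+00] grip 0.0127
shift mm [-1.2 -0.5  8.7] rows>= 0.21061519138407048 spin -0.02 F [-0.01 -0.1  -1.43] j [ 0.05  0.49 -0.73  1.57  0.34  1.21 -0.7 ]
[279.77275387 215.3617006 ]
```

View pics/w9c.png

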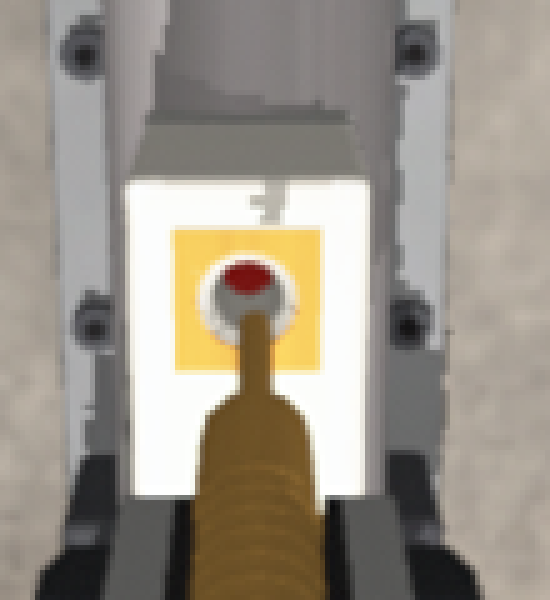

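View pics/s9c.png

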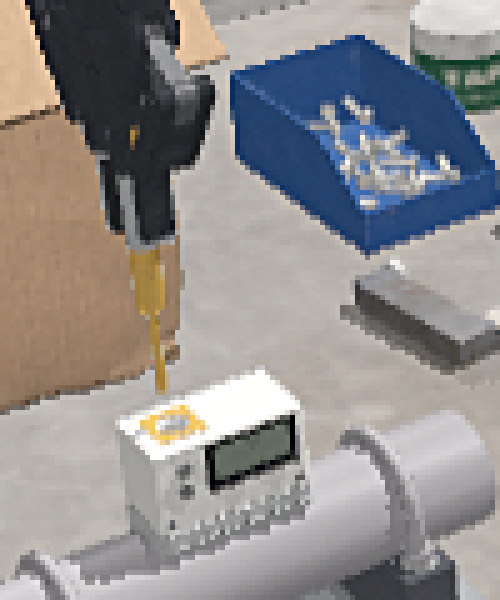

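View pics/t9c.png

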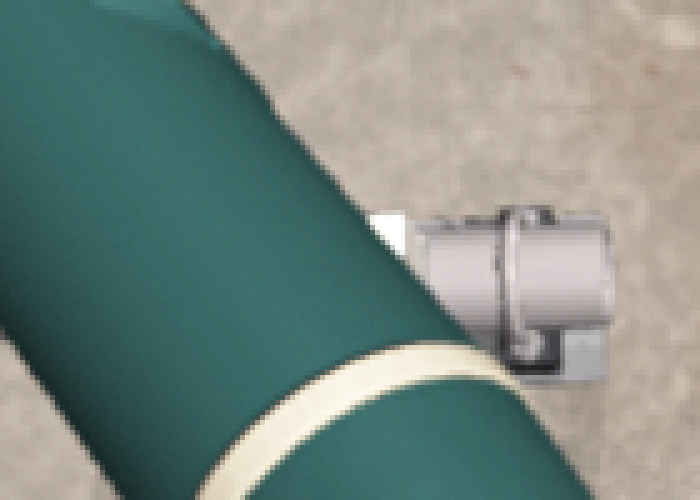

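The tip is at about (281.2,213) and the hole centre at (279.6,209.8). Now the offset at their own depths.

```bash
python3 -c "
from h import *
a=np.load('w9.npy'); st=dict(tcp_pos=a[:3],tcp_rot=a[3:]); C=cam('wrist',st); Rt=R.from_quat(a[3:]).as_matrix(); S=cam('scene')
# pin: tip front edge; centre ~ 2 px lower
for tp in [(281.2,213),(281.2,215)]:
  tip=onz(C,tp,a[2]-.08); hole=onz(C,(279.6,209.9),.1555)
  print('tip',tip,'hole',hole,'need tool mm',(Rt.T@(hole-tip)*1000).round(1), 'in tool',(Rt.T@(tip-a[:3])*1000).round(1))
print('tri tip',tri([(C,(281.2,214)),(S,(130+162/5-.4,130+391/5-.4))]))
print('tri hole',tri([(C,(279.6,209.9)),(S,(130+173/5-.4,130+424/5-.4))]))
print(proj(S,tip),proj(S,hole))
"
```

```text
tip [0.57146117 0.25916013 0.17368611] hole [0.57036344 0.2557212  0.1555    ] need tool mm [-3.4 -1.3 18.2] in tool [ 1.8  1.1 80. ]
tip [0.57153222 0.25760156 0.17368611] hole [0.57036344 0.2557212  0.1555    ] need tool mm [-1.8 -1.3 18.2] in tool [ 0.3  1.1 80. ]
tri tip (array([0.5714146 , 0.25703403, 0.1721134 ]), [np.float64(1.0596047815136682), np.float64(0.35812856515327407)])
tri hole (array([0.57026479, 0.25436063, 0.15384528]), [np.float64(0.9992460118259744), np.float64(0.36092125367510575)])
[161.3505193  207.43739853] [163.22649068 214.12816131]
```

Emit:
{"fn": "drive_tool", "kwargs": {"targets": [{"x":-0.001,"y":-0.0006,"z":0.003,"spin":0},{"x":-0.0012,"y":-0.0006,"z":0.005,"spin":0},{"x":0,"y":0,"z":0.004,"spin":0},{"x":0,"y":0,"z":0.001,"spin":0},{"x":0,"y":0,"z":0,"spin":0},{"x":0,"y":0,"z":0,"spin":0}]}}

```text
clock: 18.48
tcp_pos: [0.5689, 0.2551, 0.2397]
tcp_rot: [0.691, 0.723, -0.0, -0.0]
contact_force: [-0.4, -0.5, -1.4]
grip_width: 0.0127
```

```bash
python3 -c "
from h import *
to(.570,.256,.2315,92.6)
st=telemetry.state(); im=optics.get_image('wrist'); cv2.imwrite('pics/w10.png',im[:,:,::-1])
np.save('w10.npy',np.r_[st['tcp_pos'],st['tcp_rot']])
crop(im,245,170,320,240,8,'pics/w10c.png')
im=optics.get_image('scene'); cv2.imwrite('pics/s10.png',im[:,:,::-1])
crop(im,140,170,200,230,8,'pics/s10c.png')
"
```

```text
clock 18.48 tcp [0.5689 0.2551 0.2397] yaw 92.6 tilt [-3.e-04  1.e-04 -1.e+00] grip 0.0127
shift mm [0.9 1.1 8.2] rows>= 0.19988491815689624 spin 0.0 F [-0.4  -0.54 -1.38] j [ 0.05  0.5  -0.73  1.59  0.35  1.19 -0.7 ]
```

View pics/w10c.png

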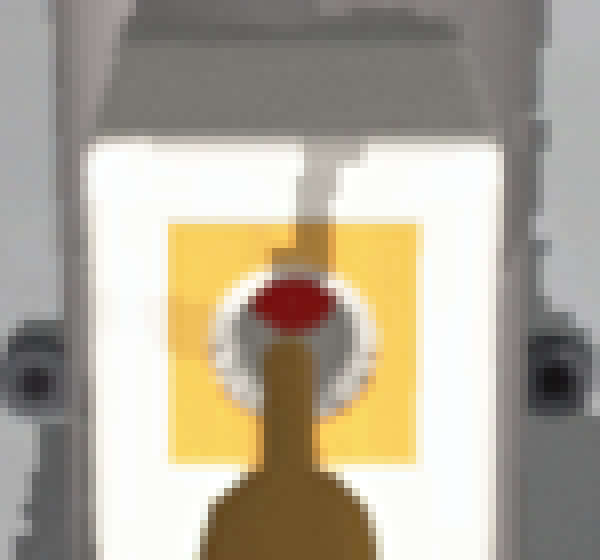

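View pics/s10c.png

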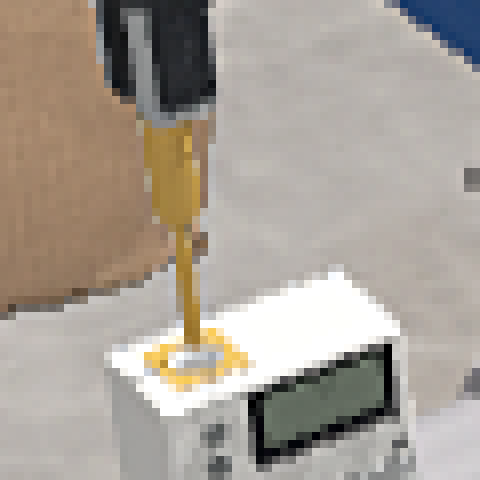

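```bash
python3 -c "
from h import *
a=np.load('w10.npy'); st=dict(tcp_pos=a[:3],tcp_rot=a[3:]); C=cam('wrist',st); Rt=R.from_quat(a[3:]).as_matrix()
f=lambda x,y:(245+x/8-.45,170+y/8-.45)
tip=onz(C,f(289,355),a[2]-.08); hole=onz(C,f(294,343),.1555)
print('tip',tip,'hole',hole,'need',(Rt.T@(hole-tip)*1000).round(1))
"
```

```text
tip [0.569501   0.2562182  0.15970915] hole [0.56997415 0.25602902 0.1555    ] need [-0.2  0.5  4.2]
```

Emit:
{"fn": "drive_tool", "kwargs": {"targets": [{"x":0,"y":0.0005,"z":0.003,"spin":0},{"x":0,"y":0,"z":0.005,"spin":0},{"x":0,"y":0,"z":0.005,"spin":0},{"x":0,"y":0,"z":0.004,"spin":0},{"x":0,"y":0,"z":0.002,"spin":0},{"x":0,"y":0,"z":0.001,"spin":0},{"x":0,"y":0,"z":0,"spin":0},{"x":0,"y":0,"z":0,"spin":0}]}}

```text
clock: 19.25
tcp_pos: [0.5694, 0.2551, 0.2199]
tcp_rot: [0.691, 0.723, 0.0, -0.0]
contact_force: [0.8, 0.7, -1.5]
grip_width: 0.0127
```

```bash
python3 -c "
from h import *
to(.5695,.255,.2135,92.6)
st=telemetry.state(); im=optics.get_image('wrist')
crop(im,245,150,320,240,6,'pics/w11c.png')
to(.5695,.255,.2135,92.6)
"
```

```text
clock 19.25 tcp [0.5694 0.2551 0.2199] yaw 92.61 tilt [ 0.e+00  1.e-04 -1.e+00] grip 0.0127
shift mm [-0.1  0.   6.4] rows>= 0.1528512234300182 spin 0.01 F [ 0.76  0.72 -1.47] j [ 0.05  0.52 -0.72  1.61  0.37  1.15 -0.71]
clock 19.3 tcp [0.5695 0.2552 0.22  ] yaw 92.61 tilt [ 2.e-04  2.e-04 -1.e+00] grip 0.0127
shift mm [-0.2  0.   6.5] rows>= 0.15505291330746526 spin 0.01 F [ 0.37  0.08 -0.98] j [ 0.05  0.52 -0.72  1.61  0.37  1.15 -0.71]
```

View pics/w11c.png

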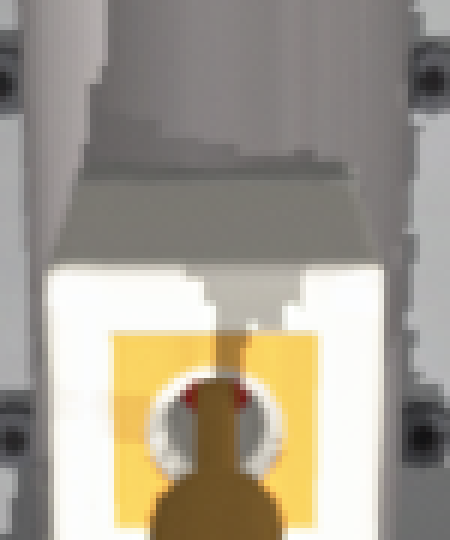

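The tip is inside the hole, over the red button and free of the walls, and no force shows yet. Now small steps.

Emit:
{"fn": "drive_tool", "kwargs": {"targets": [{"x":0,"y":0,"z":0.001,"spin":0},{"x":0,"y":0,"z":0.001,"spin":0},{"x":0,"y":0,"z":0.001,"spin":0},{"x":0,"y":0,"z":0,"spin":0},{"x":0,"y":0,"z":0,"spin":0},{"x":0,"y":0,"z":0,"spin":0}]}}

```text
clock: 19.8
tcp_pos: [0.5695, 0.2551, 0.2169]
tcp_rot: [0.691, 0.723, 0.0, 0.0]
contact_force: [-0.5, -0.7, 0.6]
grip_width: 0.0126
```

Emit:
{"fn": "drive_tool", "kwargs": {"targets": [{"x":0,"y":0,"z":0.001,"spin":0},{"x":0,"y":0,"z":0.001,"spin":0},{"x":0,"y":0,"z":0,"spin":0},{"x":0,"y":0,"z":0,"spin":0},{"x":0,"y":0,"z":0,"spin":0}]}}

```text
clock: 20.22
tcp_pos: [0.5695, 0.2551, 0.2149]
tcp_rot: [0.691, 0.723, 0.0, -0.0]
contact_force: [0.2, 0.0, 2.2]
grip_width: 0.0127
```

Emit:
{"fn": "drive_tool", "kwargs": {"targets": [{"x":0,"y":0,"z":0.0005,"spin":0},{"x":0,"y":0,"z":0,"spin":0},{"x":0,"y":0,"z":0,"spin":0},{"x":0,"y":0,"z":0,"spin":0}]}}

```text
clock: 20.55
tcp_pos: [0.5695, 0.2551, 0.2143]
tcp_rot: [0.691, 0.723, 0.0, -0.0]
contact_force: [0.8, 0.2, 3.2]
grip_width: 0.0127
```

Emit:
{"fn": "drive_tool", "kwargs": {"targets": [{"x":0,"y":0,"z":0.0005,"spin":0},{"x":0,"y":0,"z":0,"spin":0},{"x":0,"y":0,"z":0,"spin":0},{"x":0,"y":0,"z":0,"spin":0}]}}

```text
clock: 20.88
tcp_pos: [0.5695, 0.2551, 0.2139]
tcp_rot: [0.691, 0.723, 0.0, -0.0]
contact_force: [1.1, -0.5, 2.9]
grip_width: 0.0129
```

Emit:
{"fn": "drive_tool", "kwargs": {"targets": [{"x":0,"y":0,"z":0.0004,"spin":0},{"x":0,"y":0,"z":0,"spin":0},{"x":0,"y":0,"z":0,"spin":0},{"x":0,"y":0,"z":0,"spin":0}]}}

```text
clock: 21.22
tcp_pos: [0.5694, 0.2551, 0.2134]
tcp_rot: [0.691, 0.723, 0.0, -0.0]
contact_force: [1.1, 0.2, 3.8]
grip_width: 0.0128
```

Emit:
{"fn": "drive_tool", "kwargs": {"targets": [{"x":0,"y":0,"z":0.0004,"spin":0},{"x":0,"y":0,"z":0,"spin":0},{"x":0,"y":0,"z":0,"spin":0},{"x":0,"y":0,"z":0,"spin":0}]}}

```text
clock: 21.55
tcp_pos: [0.5695, 0.2551, 0.2132]
tcp_rot: [0.691, 0.723, 0.0, 0.0]
contact_force: [0.5, -0.5, 6.2]
grip_width: 0.0125
```

Emit:
{"fn": "drive_tool", "kwargs": {"targets": [{"x":0,"y":0,"z":0.0003,"spin":0},{"x":0,"y":0,"z":0,"spin":0},{"x":0,"y":0,"z":0,"spin":0},{"x":0,"y":0,"z":0,"spin":0}]}}

```text
clock: 21.88
tcp_pos: [0.5695, 0.2552, 0.2131]
tcp_rot: [0.691, 0.723, 0.0, 0.0]
contact_force: [0.3, -0.7, 7.5]
grip_width: 0.0126
```

The tool's descent has nearly stopped and the force climbs faster: the button is at its stop. One more small step, then I check.

Emit:
{"fn": "drive_tool", "kwargs": {"targets": [{"x":0,"y":0,"z":0.0003,"spin":0},{"x":0,"y":0,"z":0,"spin":0},{"x":0,"y":0,"z":0,"spin":0},{"x":0,"y":0,"z":0,"spin":0},{"x":0,"y":0,"z":0,"spin":0},{"x":0,"y":0,"z":0,"spin":0}]}}

```text
clock: 22.38
tcp_pos: [0.5696, 0.2553, 0.213]
tcp_rot: [0.691, 0.723, 0.0, 0.0]
contact_force: [0.0, -0.4, 9.8]
grip_width: 0.013
```

```bash
python3 -c "
from h import *
for i in range(4):
  st=telemetry.state(); print(st['contact_force'].round(2),st['tcp_pos'].round(4))
  im=optics.get_image('wrist' if i<2 else 'scene')
  if i==1: crop(im,225,130,335,250,5,'pics/w12c.png')
crop(im,100,150,240,290,4,'pics/s12c.png'); cv2.imwrite('pics/s12.png',im[:,:,::-1])
"
```

```text
[ 0.01 -0.44  9.82] [0.5696 0.2553 0.213 ]
[-0.77 -0.    9.87] [0.5696 0.2553 0.213 ]
[-0.5  -0.38 11.15] [0.5696 0.2553 0.213 ]
[-0.09  0.31 10.3 ] [0.5696 0.2553 0.213 ]
```

View pics/w12c.png

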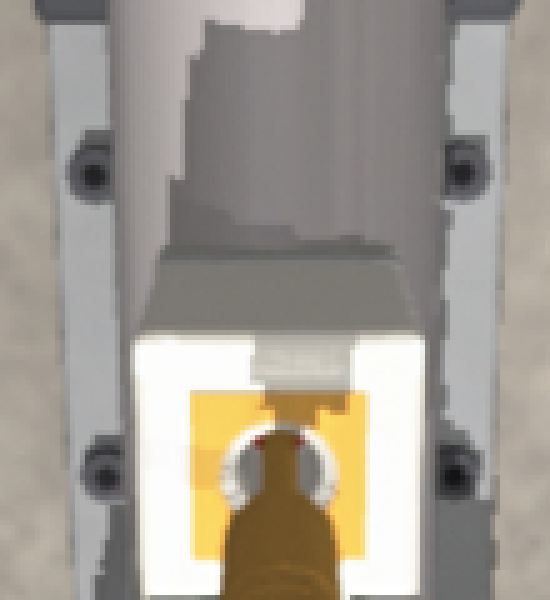

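View pics/s12c.png

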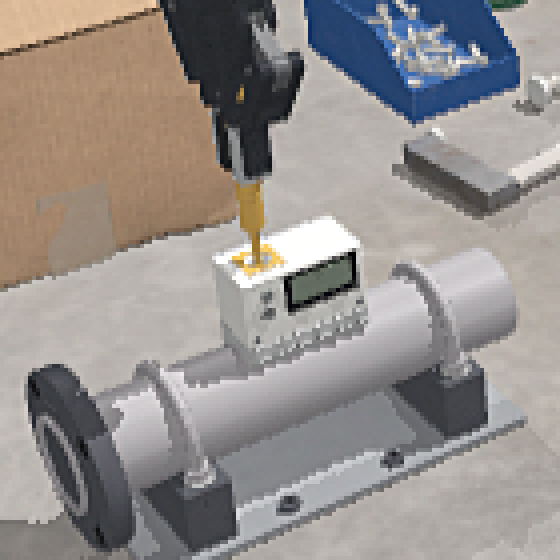

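The gauge is level, the punch tip is in the hole on the button, the press holds steady at about 11 N, and the fingers are well clear of the gauge. Handing in.

```bash
python3 -c "
from h import *
from bench import job_done
print(job_done()); st=telemetry.state(); print(st['clock'],st['contact_force'],st['grip_width'])"
```

```text
the job is handed in; nothing more can be done
None
the job is handed in; nothing more can be done
```

I seated the gauge on the pipe between the U-bolts and let go of it. Then I drew the brass pin punch out of the block, lowered its tip through the hole and pressed the zero button to its stop. I handed the job in at about 22.6 s with the punch still gripped and pressing.

**Last checks:**
- **Press:** the wrist read about 10–11 N, roughly 11–12 N after allowing for the punch's weight, and it held steady. The tool travelled about 4 mm from first contact, then stalled. I inferred the button position from this, because the joint value can't be read directly.
- **Gauge:** the camera pictures showed it level on the pipe. The tip was in the hole, and the fingers were about 58 mm above the gauge top.
- **Other objects:** the black centre punch was in the block when I last looked, after drawing the brass punch. I made no contact with the tape measure, the magnet or the tin.

**Disagreements:**
- The top camera put things about 3–4 mm lower in x than the wrist camera. I went with the wrist camera, and the gauge grasp bore that out.
- Estimates of the pipe's angle ranged from 1.6° to 3.0°. I used 2.5°, and the wrist view showed the pipe parallel and centred under the gauge just before I set it down.
- The gripper read about 12.7 mm on the 14 mm punch body, but the grip held.

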